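Fetch the dressing stone from between the bottle and the jar

ROBOT

A 6-joint arm with a two-finger parallel gripper is mounted at the origin on the work surface; the furniture and walls round the work are solid. World frame = base frame: x ahead of the robot, y to its left, z up, the work surface at z = 0. Lengths are in m, angles in rad, forces in N, time in s.
With the tool pointing down it reaches from about 0.3 to 0.875 m from the base axis. Payload 6.4 kg.
Tool frame: the origin (TCP) lies between the finger pads; the fingertips stand ctrl.tip_extent ahead of it and the grasp point (between the pads) is the TCP (ctrl.tip_extent is the distance from the TCP to the fingertips, in m); z points along the fingers, y is the line along which they close (so a half turn about z gives the same grasp; the last joint's range is limited). The gripper opens to 85 mm and grips with 20 to 120 N. Pads are 22 mm wide; open, the fingers measure 114 mm over their backs; the gripper's body (76 mm by 85 mm) begins 54 mm behind the grasp point. The pads swing forward as they close: fully open they stand 13 mm farther back than shut.
Start: joints at [1.126, 0.181, 1.607, -0, 1.354, -0.206], TCP at [0.136, 0.559, 0.25] pointing down, gripper open.
Joint ranges: [-2.99, 2.99], [-0.89, 2.07], [0.3, 2.58], [-1.14, 4.28], [0, 2.63], [-3.12, 3.12]. Speed limits (rad/s): [2.57, 2.57, 3.01, 3.14, 3.14, 3.14].

INTERFACE

Orientations are given as a unit quaternion [w, x, y, z].
In Python, from bench import ctrl gives the robot as it stands.
- The arm moves only by the tool send_rows, never from a script. Its arguments are lists of equal length, an entry for each row: "dr": the turn, a rotation vector about the tool's x, y, z in units of 6 degrees (1.0 is 6 degrees), a list of three; "xyz": the shift along the tool's x, y, z in cm, a list of three; "jaw": the opening in per cent of the stroke, from 0 (shut) to 100 (fully open). In form: {"dr": [[wx, wy, wz], ...], "xyz": [[dx, dy, dz], ...], "jaw": [jaw, ...]}. A call has exactly 8 rows; each row is the pose to reach, as a shift and turn from the pose commanded when the call began, along the tool's axes at that moment; what a row does not reach only later rows make up. A row lasts 1/8 s, in which the tool goes at most 62.5 mm and 10.7 degrees, less where a joint would pass 70% of its speed; a pose out of reach is approached as far as the arm can. A call with a gripper value outside its range is refused whole. The fingers move at their own pace and stop on an object; the grip force is fixed at half the most. Time passes only in rows, so rows that repeat a pose let the fingers close, or fill a call up. It gives the time, the measured TCP pose, the force, the opening and the grip force at its end, in the units of the state.
- ctrl.get_obs(): the state, without advancing time (a new reading comes with each control period).
- ctrl.camera(name): name is "scene" or "top" or "wrist"; returns the picture (384x512x3 uint8, red, green, blue); there is no depth.
- ctrl.calibration(name): a dict with "camera_matrix" (3x3 intrinsics, pixels), "world_from_camera" (4x4, takes a point from camera to world coordinates). Camera axes: x right, y up, looking along -z (the intrinsics and any distortion apply to the point x, -y, -z); pixel columns grow to the right and rows downward; lengths in m; the calibration is good to about 2 mm. A picture is of the moment at which its call begins: read the wrist's pose just before it. calibration takes no time and is no camera call; for the wrist camera it gives the pose at the moment of the call.
- ctrl.hand_in(): hands the job in; it is judged then, once.
The state is a dict: "time_s": time; "q": joint angles; "dq": joint speeds; "joint_efforts": joint torques, N m; "eef_pos": TCP position; "eef_rot": TCP orientation; "wrist_force": force on the tool from outside, world axes, zero at the start; "torque": the same for the moment, N m; "opening": opening from 0.0 (shut) to 1.0 (fully open); "grasp_force": force on a finger pad.
Only numpy, scipy, OpenCV 4.12 (cv2) and the standard library are available. Lean on these libraries where they do the work, as an engineer would, in place of code of your own. Each camera call takes 0.05 s, during which the arm holds its last target. There are 200 camera calls.

TASK

The dressing stone lies on the plywood board between the white bottle and the glass jar, too close to them for a hand to get at it. First stand the bottle and the jar upright on the cork mat; then, while they wait there, lay the stone flat in its wooden holder, in the middle between the two end stops and in line with the holder; last, put the bottle and the jar back upright, each on the very spot of the board where it stood. Leave the paper cup and the paste bottle with the red nozzle where they stand.

Things in the scene. Friction and masses are not known exactly. Their poses are not given: they have to be found in the camera images.
- bottle_mid (a point): Centre (half-way up) of the plain white bottle with a grey cap, loose, 48 mm across, 100 mm high, about 0.25 kg; the straight body runs from its foot up to about 60 mm, above it shoulder and neck. Its z axis points up. At the start it stands on one of the board's two round cork inlays (on which one varies); that spot is also its final place.
- jar_mid (a point): Centre (half-way up) of the low glass jar with a grey lid, loose, 56 mm across, 80 mm high with the lid, about 0.25 kg. Its z axis points up. At the start it stands on the board's other cork inlay; that spot is also its final place.
- stone_mid (a point): Centre (half-way up) of the dark grey dressing stone, loose, a flat block 50 mm (its x) by 88 mm (its y) by 21 mm high, 0.2 kg. At the start it lies on the middle of the board between bottle and jar, with only about 5 to 12 mm of room on each of its long sides.
- board: Fixed plywood board, 190 mm (its x) by 110 mm (its y), 12 mm thick, flat on the table; origin at the centre of its underside. Two round cork inlays, 68 mm across and flush with its top, are centred 60 mm from the middle along +x and -x; the stone lies between them with its long side along the board's y.
- mat: Fixed cork mat, 180 mm (its x) by 100 mm (its y), 5 mm thick, flat on the table; origin at the centre of its underside. The side area for bottle and jar: each is to stand with its centre over the mat.
- holder: Fixed wooden bench holder for the stone, 84 mm (its x) by 140 mm (its y); origin at the centre of its underside. The black rubber pad on which the stone lies is 10 mm above the table; across both ends run wooden end stops, 12 mm thick, 21 mm high above the table and 110 mm apart inside. The stone's long side goes along the holder's y, either way round.
- cup_mid (a point): Centre (half-way up) of a thin white paper cup, loose and light, 76 mm across, 93 mm high. A bystander: leave it alone.
- paste_mid (a point): Centre (half-way up) of a white paste bottle with a red nozzle, loose, 53 mm across, 153 mm high. A bystander: leave it alone.
There are look-alikes about, which are no part of the job. Leave any green look-alike of the part that bears stone_mid alone.

How it is judged:
By the outcome, as a careful person would: the job done as asked, in the order asked, and still so for the second after the job is handed in, with the robot touching nothing.
It also fails if it takes over 125 s, if anything falls off the work surface, if the arm or the gripper's body presses on something with over 40 N, if the wrist force passes 120 N, or if a joint passes its speed limit or range.

## Working session

There is one attempt and no reset: what is moved stays moved. The work goes in short steps, Python scripts to look and compute and a tool call to move; the robot and the scene stay as the last step left them, time stands still between calls to the robot, and variables do not carry over. Pictures are saved under pics/ and viewed, at most 14 in all, crops included, and the job is handed in when it is done.

Besides the shell and the picture viewer there is one more tool, called as name(argument=value, ...), one argument or row to a line, values as JSON. send_rows: Moves the arm, as the interface text tells. Its arguments: {"type":"object","properties":{"dr":{"type":"array","items":{"type":"array","items":{"type":"number"}}},"xyz":{"type":"array","items":{"type":"array","items":{"type":"number"}}},"jaw":{"type":"array","items":{"type":"number"}}},"required":["dr","xyz","jaw"]}

```bash
ls; mkdir -p pics
python3 - <<'E'
from bench import ctrl
import cv2,numpy as np
print(ctrl.tip_extent, ctrl.get_obs())
ims=[]
for n in("scene","top","wrist"):
    im=ctrl.camera(n); cv2.imwrite(f"pics/{n}0.png",im[:,:,::-1]); c=ctrl.calibration(n); print(n,{k:(np.round(v,4).tolist() if not isinstance(v,str) else v) for k,v in c.items()})
E
```

```text
pics
0.019 {'time_s': 0.0, 'q': array([ 1.12568786e+00,  1.81565455e-01,  1.60800208e+00, -1.42765986e-05,
        1.35380164e+00, -2.06274507e-01]), 'dq': array([-8.16127563e-04, -2.07215521e-04,  2.99038523e-03, -4.83637977e-04,
        1.46098619e-03, -4.94024387e-05]), 'joint_efforts': array([ 9.51847178e-04, -4.44880128e+01, -3.51338375e+01, -2.77016596e-05,
        9.24492051e-03, -1.06538727e-05]), 'eef_pos': array([0.13577185, 0.55820549, 0.24937326]), 'eef_rot': array([-2.77609464e-04,  1.19131782e-01,  9.92878054e-01, -8.43797999e-04]), 'wrist_force': array([-0.55813762,  0.11798558,  0.33495175]), 'torque': array([-0.00549667,  0.00253087,  0.02099551]), 'grasp_force': 0.0, 'opening': 1.0030801433215908}
scene {'camera_matrix': [[372.518, 0.0, 252.767], [0.0, 372.518, 191.2092], [0.0, 0.0, 1.0]], 'world_from_camera': [[0.5705, 0.6428, -0.5111, -0.1681], [-0.8211, 0.4336, -0.3712, -0.4395], [-0.017, 0.6315, 0.7752, 1.0285], [0.0, 0.0, 0.0, 1.0]]}
top {'camera_matrix': [[488.1637, 0.0, 251.7125], [0.0, 488.1637, 190.3629], [0.0, 0.0, 1.0]], 'world_from_camera': [[-0.0267, 0.9899, -0.139, 0.2699], [-0.9994, -0.0298, -0.02, -0.0001], [-0.024, 0.1383, 0.9901, 1.6571], [0.0, 0.0, 0.0, 1.0]]}
wrist {'camera_matrix': [[279.1222, 0.0, 254.719], [0.0, 279.1222, 190.9271], [0.0, 0.0, 1.0]], 'world_from_camera': [[0.2358, -0.9214, -0.3088, 0.0559], [0.9718, 0.2231, 0.0764, 0.5767], [-0.0015, -0.3181, 0.9481, 0.3726], [0.0, 0.0, 0.0, 1.0]]}
```

View pics/scene0.png

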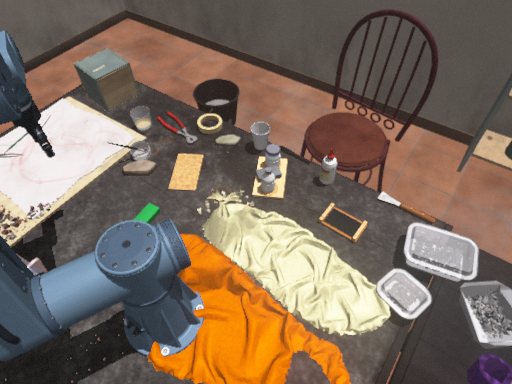

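View pics/top0.png

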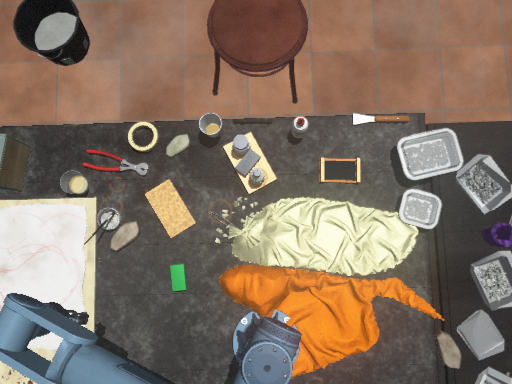

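The top view shows the board at (249,163), the stone at (247,162), the mat at (170,208), the holder at (340,170), the cup at (210,125) and the paste bottle at (300,125). A green look-alike of the stone lies at (178,277). The candidates for the stone are the grey block at (247,162) and the green block; the grey one, on the board, fits. I'll confirm it in an enlarged crop.

```bash
cat > h.py <<'E'
import numpy as np,cv2
from bench import ctrl
def ray(c,px):
    M=np.array(c["camera_matrix"]);T=np.array(c["world_from_camera"])
    d=np.linalg.solve(M,[px[0],px[1],1.]);d=T[:3,:3]@(d*[1,-1,-1]);return T[:3,3],d/np.linalg.norm(d)
def onz(c,px,z):
    o,d=ray(c,px);return o+d*(z-o[2])/d[2]
def tri(c1,p1,c2,p2):
    o,d=ray(c1,p1);q,e=ray(c2,p2)
    s,t=np.linalg.lstsq(np.stack([d,-e],1),q-o,rcond=None)[0]
    a,b=o+s*d,q+t*e;return (a+b)/2,np.linalg.norm(a-b)
def proj(c,P):
    T=np.linalg.inv(np.array(c["world_from_camera"]));p=T[:3,:3]@P+T[:3,3];p=p*[1,-1,-1];u=np.array(c["camera_matrix"])@p;return u[:2]/u[2]
E
python3 - <<'E'
import cv2,numpy as np
from h import *
t=cv2.imread("pics/top0.png");s=cv2.imread("pics/scene0.png")
a=cv2.resize(t[105:205,195:325],None,fx=6,fy=6,interpolation=2)[:, :780]
b=cv2.resize(s[115:200,235:345],None,fx=6,fy=6,interpolation=2)
cv2.imwrite("pics/c1.png",a);cv2.imwrite("pics/c2.png",b)
c=ctrl.calibration("top")
# orange/tan rectangles
hsv=cv2.cvtColor(t,cv2.COLOR_BGR2HSV)
for nm,(x0,x1,y0,y1) in dict(mat=(135,205,170,245),board=(210,285,125,200),holder=(312,370,148,192)).items():
    m=np.zeros(t.shape[:2],np.uint8);m[y0:y1,x0:x1]=cv2.inRange(hsv,(8,70,90),(28,255,255))[y0:y1,x0:x1]
    pts=cv2.findNonZero(m);r=cv2.minAreaRect(pts);bx=cv2.boxPoints(r)
    z={'mat':.005,'board':.012,'holder':.021}[nm]
    W=np.array([onz(c,p,z) for p in bx]);print(nm,r,W.mean(0).round(4),[np.linalg.norm(W[i]-W[i-1]).round(4) for i in(1,2)],W.round(3)[:,:2].tolist())
E
```

```text
mat ((169.65370178222656, 208.05282592773438), (57.657325744628906, 54.524742126464844), 18.970407485961914) [0.45   0.3153 0.005 ] [np.float64(0.1864), np.float64(0.2007)] [[0.397, 0.439], [0.573, 0.379], [0.502, 0.191], [0.328, 0.253]]
board ((243.51998901367188, 157.86000061035156), (76.65240478515625, 57.064456939697266), 79.69515228271484) [0.6159 0.0586 0.012 ] [np.float64(0.1984), np.float64(0.2688)] [[0.734, 0.177], [0.764, -0.019], [0.498, -0.058], [0.468, 0.134]]
holder ((339.5, 169.5), (25.0, 41.0), 90.0) [ 0.5621 -0.2664  0.021 ] [np.float64(0.1389), np.float64(0.086)] [[0.607, -0.199], [0.603, -0.338], [0.517, -0.333], [0.521, -0.195]]
```

View pics/c1.png

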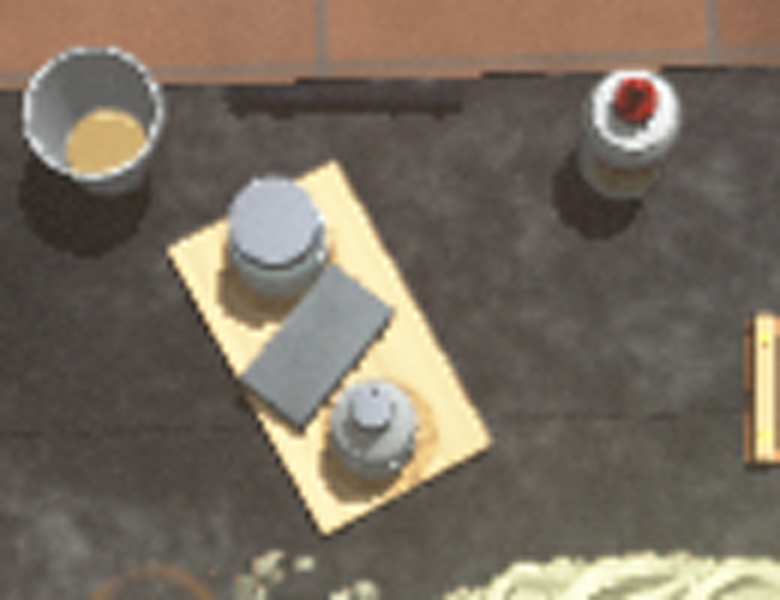

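View pics/c2.png

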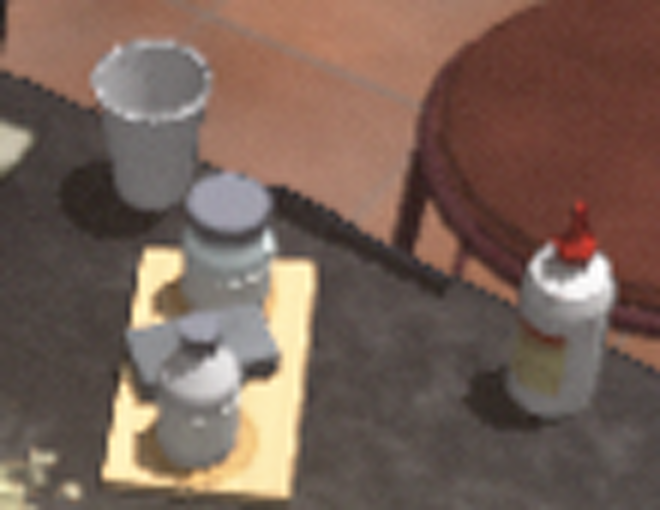

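The crop confirms the grey stone on the board: its centre is at crop (317,347), between the jar (lid at 275,220) and the bottle (cap at 371,408). The green block is elsewhere. Next I'll triangulate from the two views.

Run:
```python
from h import *
t=cv2.imread("pics/top0.png");s=cv2.imread("pics/scene0.png")
c=ctrl.calibration("top");d=ctrl.calibration("scene")
T=lambda x,y:(195+x/6-.5,105+y/6-.5)
S=lambda x,y:(235+x/6-.5,115+y/6-.5)
for n,a,b in[("jarlid",(275,220),(229,203)),("cap",(371,405),(201,327)),("paste base",(620,178),(545,395))]:
    P,e=tri(c,T(*a),d,S(*b));print(n,P.round(4),round(e,4))
B=np.array([onz(c,T(*p),.012) for p in[(335,160),(168,247),(325,534),(491,438)]])
print("board",B.round(3).tolist(),B.mean(0),[np.linalg.norm(B[i]-B[i-1]).round(4) for i in range(4)])
print("stone",onz(c,T(317,347),.033), "cup",onz(c,T(95,110),.093),"paste",onz(c,T(635,100),.153))
u=(B[0]+B[1]-B[2]-B[3])[:2];print("board x angle",np.degrees(np.arctan2(u[1],u[0])))
hsv=cv2.cvtColor(t,cv2.COLOR_BGR2HSV)
m=np.zeros(t.shape[:2],np.uint8);m[175:240,140:200]=cv2.inRange(hsv,(8,70,90),(28,255,255))[175:240,140:200]
m=cv2.morphologyEx(m,cv2.MORPH_OPEN,np.ones((3,3)))
k=max(cv2.findContours(m,0,2)[0],key=cv2.contourArea);W=np.array([onz(c,p,.005)[:2] for p in k[:,0].astype(float)],np.float32)
print("mat",cv2.minAreaRect(W),cv2.boxPoints(cv2.minAreaRect(W)))
o=ctrl.get_obs();w=ctrl.calibration("wrist");from scipy.spatial.transform import Rotation as R
q=o['eef_rot'];Rt=R.from_quat(np.r_[q[1:],q[0]]);print("Rt",Rt.as_matrix().round(3).tolist())
Tc=np.array(w["world_from_camera"]);print("cam in tool",Rt.inv().apply(Tc[:3,3]-o['eef_pos']),"view in tool",Rt.inv().apply(-Tc[:3,2]))
```

```text
jarlid [0.6547 0.0648 0.0883] 0.0
cap [0.547  0.0146 0.1067] 0.0005
paste base [ 0.6962 -0.1345  0.0013] 0.006
board [[0.708, 0.032, 0.012], [0.66, 0.13, 0.012], [0.49, 0.044, 0.012], [0.543, -0.052, 0.012]] [0.60006065 0.03857112 0.012     ] [np.float64(0.1856), np.float64(0.1087), np.float64(0.1899), np.float64(0.1091)]
stone [0.59412766 0.04506924 0.033     ] cup [0.71891905 0.16236696 0.093     ] paste [ 0.6975464  -0.12951016  0.153     ]
board x angle 27.0010628972753
mat ((0.45037102699279785, 0.3149225115776062), (0.18312545120716095, 0.10319885611534119), 29.896373748779297) [[0.34527388 0.31401762]
 [0.39671156 0.22455165]
 [0.5554682  0.3158274 ]
 [0.50403047 0.40529338]]
Rt [[-0.972, 0.237, -0.001], [0.237, 0.972, -0.001], [0.0, -0.001, -1.0]]
cam in tool [ 0.0819804  -0.00121649 -0.12296504] view in tool [-3.18342926e-01  1.11151937e-04  9.47975616e-01]
```

View pics/wrist0.png

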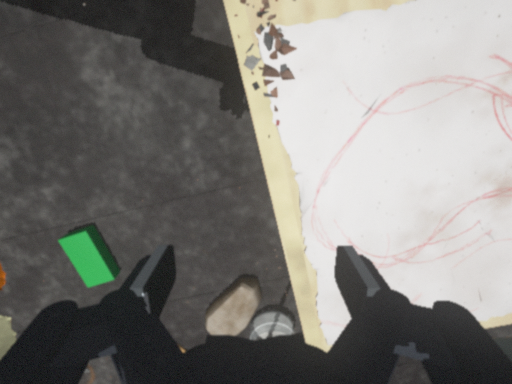

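```bash
cat >> h.py <<'E'
from scipy.spatial.transform import Rotation as R
def go(p,yaw,pos=None,rot=None):
    """tool down, tool y at yaw deg; prints final xyz (cm) and dr (6deg units) in present tool axes"""
    o=ctrl.get_obs();q=o['eef_rot'];R0=R.from_quat(np.r_[q[1:],q[0]]) if rot is None else rot
    p0=o['eef_pos'] if pos is None else pos
    a=np.radians(yaw);y=[np.cos(a),np.sin(a),0];z=[0,0,-1];x=np.cross(y,z)
    R1=R.from_matrix(np.stack([x,y,z],1))
    print("xyz",(R0.inv().apply(np.array(p)-p0)*100).round(2).tolist(),"dr",(np.degrees((R0.inv()*R1).as_rotvec())/6).round(2).tolist())
E
python3 -c "
from h import *
go([.556,.015,.25],118)"
```

```text
xyz [-53.68, -42.85, 0.0] dr [-0.01, -0.01, -6.95]
```

send_rows(
  xyz=[
    [-2,-1.6,0],
    [-5,-4,0],
    [-9,-7.2,0],
    [-13,-10.4,0],
    [-17,-13.6,0],
    [-21,-16.8,0],
    [-25,-20,0],
    [-29,-23.2,0],
  ],
  dr=[
    [0,0,-0.3],
    [0,0,-0.7],
    [0,0,-1.2],
    [0,0,-1.7],
    [0,0,-2.2],
    [0,0,-2.7],
    [0,0,-3.2],
    [0,0,-3.7],
  ],
  jaw=[100,100,100,100,100,100,100,100],
)

```text
time_s: 1.15
eef_pos: [0.3636, 0.2633, 0.2503]
eef_rot: [0.0, -0.075, 0.997, 0.0]
wrist_force: [0.6, 0.4, -0.4]
opening: 0.998
grasp_force: 0.0
```

```bash
python3 -c "
from h import *
o=ctrl.get_obs();print(o['eef_pos'],o['dq'].round(3))
go([.556,.015,.25],118)"
```

```text
[0.36358092 0.26325892 0.25028753] [-9.200e-01 -2.100e-02  1.600e-02  0.000e+00  1.000e-03 -1.326e+00]
xyz [-15.3, -27.43, 0.03] dr [0.0, 0.0, -3.23]
```

send_rows(
  xyz=[
    [-2.2,-3.9,0],
    [-4.8,-8.6,0],
    [-7.6,-13.5,0],
    [-10.2,-18.2,0],
    [-12.6,-22.5,0],
    [-14.3,-25.6,0],
    [-15.2,-27.2,0],
    [-15.2,-27.2,0],
  ],
  dr=[
    [0,0,-0.5],
    [0,0,-1.0],
    [0,0,-1.5],
    [0,0,-2.0],
    [0,0,-2.5],
    [0,0,-2.9],
    [0,0,-3.2],
    [0,0,-3.2],
  ],
  jaw=[100,100,100,100,100,100,100,100],
)

```text
time_s: 2.15
eef_pos: [0.5537, 0.0172, 0.2497]
eef_rot: [-0.0, -0.238, 0.971, 0.0]
wrist_force: [-0.3, 0.2, 0.3]
opening: 1.002
grasp_force: 0.0
```

Run:
```python
from h import *
import pickle
o=ctrl.get_obs();c=ctrl.calibration("wrist");im=ctrl.camera("wrist");cv2.imwrite("pics/w1.png",im[:,:,::-1]);pickle.dump(c,open("w1.pkl","wb"));print(o['eef_pos'],np.abs(o['dq']).max())
cv2.imwrite("pics/w1v.png",cv2.resize(im[:,:,::-1],(800,600),interpolation=2))
```

```text
[0.55371545 0.01719638 0.24974052] 0.03022421585847331
```

View pics/w1v.png

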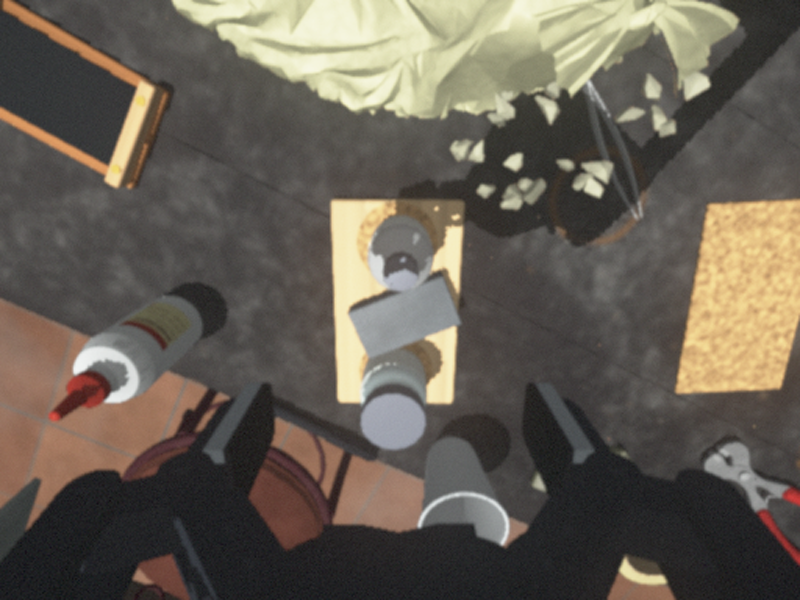

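The view shows the bottle cap at (402,262), the jar lid at (393,420), the stone about (405,315) turned a few degrees against the board, the board corners (331,199), (464,200), (454,404), (337,402), with mat and holder at the sides and the cup behind the jar at (464,515).

Run:
```python
from h import *
import pickle
w=pickle.load(open("w1.pkl","rb"));c=ctrl.calibration("top");d=ctrl.calibration("scene")
V=lambda x,y:((x+.5)/1.5625-.5,(y+.5)/1.5625-.5)
T=lambda x,y:(195+x/6-.5,105+y/6-.5)
S=lambda x,y:(235+x/6-.5,115+y/6-.5)
for n,v,a in[("lid",(393,420),(275,220)),("cap",(402,262),(371,405)),("b0",(331,199),(491,438)),("b1",(464,200),(325,534)),("b2",(454,404),(168,247))]:
    P,e=tri(w,V(*v),c,T(*a));print(n,"w-top",P.round(4),round(e,4))
B=np.array([onz(w,V(*p),.012) for p in[(331,199),(464,200),(454,404),(337,402)]])
print("board",B.round(3)[:,:2].tolist(),B.mean(0).round(4),[np.linalg.norm(B[i]-B[i-1]).round(4) for i in range(4)])
for n,p,z in[("cap",(402,262),.112),("lid",(393,420),.092),("cork bottle",(398,238),.012)]:print(n,onz(w,V(*p),z).round(4))
for i,j in[(1,2),(0,3)]:
    u=B[j]-B[i];print(np.degrees(np.arctan2(u[1],u[0])))
s=np.array([onz(w,V(*p),.033) for p in[(350,313),(444,277),(460,320),(367,355)]]);print(s.round(3)[:,:2].tolist(),s.mean(0),[np.linalg.norm(s[i]-s[i-1]).round(4) for i in range(4)])
H=np.array([onz(w,V(*p),.021) for p in[(138,80),(170,88),(130,187),(106,181)]]);print("holder near stop",H.round(3).tolist())
M=np.array([onz(w,V(*p),.005) for p in[(708,204),(677,393),(781,389)]]);print("mat",M.round(3).tolist())
```

```text
lid w-top [0.6557 0.065  0.0842] 0.0002
cap w-top [0.5535 0.0165 0.0483] 0.0077
b0 w-top [ 0.5337 -0.0504  0.052 ] 0.0045
b1 w-top [0.4894 0.0432 0.0118] 0.0024
b2 w-top [0.6594 0.1308 0.0088] 0.0023
board [[0.538, -0.054], [0.488, 0.042], [0.657, 0.13], [0.706, 0.031]] [0.5973 0.0374 0.012 ] [np.float64(0.1885), np.float64(0.1078), np.float64(0.1899), np.float64(0.111)]
cap [0.5362 0.0097 0.112 ]
lid [0.6509 0.0628 0.092 ]
cork bottle [0.5408 0.0094 0.012 ]
27.51225460614448
26.555834697327686
[[0.611, 0.001], [0.548, 0.055], [0.574, 0.085], [0.639, 0.031]] [0.59333322 0.04321235 0.033     ] [np.float64(0.0407), np.float64(0.0831), np.float64(0.04), np.float64(0.0848)]
holder near stop [[0.524, -0.213, 0.021], [0.519, -0.191, 0.021], [0.601, -0.196, 0.021], [0.605, -0.214, 0.021]]
mat [[0.398, 0.225, 0.005], [0.551, 0.317, 0.005], [0.501, 0.402, 0.005]]
```

```bash
python3 -c "
from h import *
go([.544,.011,.17],117.2)"
```

```text
xyz [1.14, -0.21, 7.98] dr [0.01, -0.01, 0.07]
```

send_rows(
  xyz=[
    [0.1,0,0.7],
    [0.3,0,2],
    [0.5,0,3.6],
    [0.7,-0.1,5.2],
    [0.9,-0.2,6.6],
    [1.1,-0.2,7.6],
    [1.1,-0.2,8],
    [1.1,-0.2,8],
  ],
  dr=[
    [0,0,0.1],
    [0,0,0.1],
    [0,0,0.1],
    [0,0,0.1],
    [0,0,0.1],
    [0,0,0.1],
    [0,0,0.1],
    [0,0,0.1],
  ],
  jaw=[100,100,100,100,100,100,100,100],
)

```text
time_s: 3.2
eef_pos: [0.5448, 0.0113, 0.1702]
eef_rot: [0.0, -0.234, 0.972, 0.0]
wrist_force: [0.0, 0.4, -0.4]
opening: 0.995
grasp_force: 0.0
```

```bash
cat > shot.py <<'E'
import sys,pickle
from h import *
n=sys.argv[1];o=ctrl.get_obs();c=ctrl.calibration("wrist");im=ctrl.camera("wrist")[:,:,::-1]
cv2.imwrite(f"pics/{n}.png",im);pickle.dump(c,open(n+".pkl","wb"));print(o['eef_pos'].round(4),np.abs(o['dq']).max().round(4),o['time_s'])
cv2.imwrite(f"pics/{n}v.png",cv2.resize(im,(800,600),interpolation=2))
E
python3 shot.py w2
```

```text
[0.5448 0.0113 0.1702] 0.01 3.2
```

View pics/w2v.png

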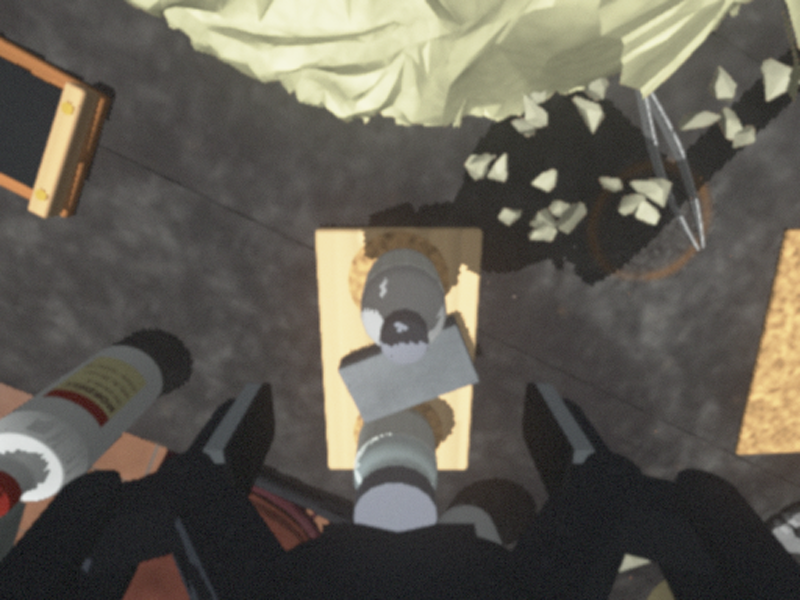

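The bottle now shows its cap disc centred near (405,339), its body at about (404,290) and its foot hidden behind it; the jar lid is at (396,503).

Run:
```python
from h import *
import pickle
w=pickle.load(open("w2.pkl","rb"));w1=pickle.load(open("w1.pkl","rb"));c=ctrl.calibration("top");d=ctrl.calibration("scene")
V=lambda x,y:((x+.5)/1.5625-.5,(y+.5)/1.5625-.5)
T=lambda x,y:(195+x/6-.5,105+y/6-.5)
S=lambda x,y:(235+x/6-.5,115+y/6-.5)
print("cap",onz(w,V(405,339),.112),tri(w,V(405,339),c,T(371,405)),tri(w,V(405,339),d,S(201,327)))
print("lid",onz(w,V(396,503),.092),tri(w,V(396,503),d,S(229,203)),tri(w,V(396,503),w1,V(393,420)))
B=np.array([onz(w,V(*p),.012) for p in[(315,229),(482,228),(468,469),(328,469)]])
print("board",B.round(3)[:,:2].tolist(),B.mean(0).round(4),[np.linalg.norm(B[i]-B[i-1]).round(4) for i in range(4)])
for i,j in[(1,2),(0,3)]:
    u=B[j]-B[i];print(np.degrees(np.arctan2(u[1],u[0])))
for n,p in dict(bottle=(.545,.0105,.042),jar=(.6515,.0655,.05)).items():
    go(p,117.2)
```

```text
cap [0.54143235 0.01200273 0.112     ] (array([0.54848627, 0.01533235, 0.09483726]), np.float64(0.0011586846726236585)) (array([0.54079616, 0.01103139, 0.11447807]), np.float64(0.0010768079352285625))
lid [0.64305031 0.05923545 0.092     ] (array([0.62399617, 0.04791752, 0.11894428]), np.float64(0.006052651928851711)) (array([0.66946771, 0.07229259, 0.06114222]), np.float64(0.00048097134523608816))
board [[0.538, -0.054], [0.488, 0.042], [0.656, 0.129], [0.706, 0.031]] [0.5969 0.037  0.012 ] [np.float64(0.1881), np.float64(0.1078), np.float64(0.1888), np.float64(0.1096)]
27.331324709046346
26.773491585446713
xyz [0.04, -0.06, 12.87] dr [-0.0, 0.01, -0.01]
xyz [-11.94, -0.02, 12.07] dr [-0.0, 0.01, -0.01]
```

send_rows(
  xyz=[
    [0.1,0,1],
    [0.1,0,3],
    [0.1,0,5],
    [0.1,0,7],
    [0.1,0,8.8],
    [0.1,0,9.9],
    [0.1,0,10.4],
    [0.1,0,10.4],
  ],
  dr=[
    [0,0,0],
    [0,0,0],
    [0,0,0],
    [0,0,0],
    [0,0,0],
    [0,0,0],
    [0,0,0],
    [0,0,0],
  ],
  jaw=[100,100,100,100,100,100,100,100],
)

```text
time_s: 4.25
eef_pos: [0.5439, 0.0108, 0.0663]
eef_rot: [-0.0, -0.234, 0.972, -0.0]
wrist_force: [-0.3, 1.1, -0.5]
opening: 1.001
grasp_force: 0.0
```

send_rows(
  xyz=[
    [0,0,0],
    [0,0,0],
    [0,0,0],
    [0,0,0],
    [0,0,0],
    [0,0,0],
    [0,0,0],
    [0,0,0],
  ],
  dr=[
    [0,0,0],
    [0,0,0],
    [0,0,0],
    [0,0,0],
    [0,0,0],
    [0,0,0],
    [0,0,0],
    [0,0,0],
  ],
  jaw=[80,70,65,60,50,40,40,40],
)

```text
time_s: 5.25
eef_pos: [0.544, 0.011, 0.0667]
eef_rot: [0.0, -0.234, 0.972, 0.0]
wrist_force: [-0.4, 1.9, 5.6]
opening: 0.542
grasp_force: 62.4
```

```bash
python3 -c "
from h import *
go([.411,.2925,.125],117.2)"
```

```text
xyz [-0.99, 31.12, -5.83] dr [-0.0, 0.0, -0.01]
```

send_rows(
  xyz=[
    [0,0,-0.5],
    [0,0,-1.5],
    [0,0,-2.8],
    [0,0,-4.1],
    [0,0,-5.2],
    [0,0,-5.8],
    [0,0,-6],
    [0,0,-6],
  ],
  dr=[
    [0,0,0],
    [0,0,0],
    [0,0,0],
    [0,0,0],
    [0,0,0],
    [0,0,0],
    [0,0,0],
    [0,0,0],
  ],
  jaw=[40,40,40,40,40,40,40,40],
)

```text
time_s: 6.25
eef_pos: [0.5436, 0.0109, 0.1261]
eef_rot: [-0.0, -0.234, 0.972, 0.0]
wrist_force: [0.4, -0.1, -2.2]
opening: 0.541
grasp_force: 61.8
```

Lifted (about 0.25 kg). Now across to the mat, and then down.

send_rows(
  xyz=[
    [-0.1,1.5,0],
    [-0.2,5,0],
    [-0.4,10,0],
    [-0.5,15.5,0],
    [-0.7,21,0],
    [-0.9,26,0],
    [-1,29.5,0],
    [-1,31.1,0],
  ],
  dr=[
    [0,0,0],
    [0,0,0],
    [0,0,0],
    [0,0,0],
    [0,0,0],
    [0,0,0],
    [0,0,0],
    [0,0,0],
  ],
  jaw=[40,40,40,40,40,40,40,40],
)

```text
time_s: 7.25
eef_pos: [0.4089, 0.294, 0.1259]
eef_rot: [-0.001, -0.236, 0.972, 0.0]
wrist_force: [0.1, -1.5, -4.0]
opening: 0.535
grasp_force: 62.1
```

send_rows(
  xyz=[
    [0,0,0],
    [0,0,0],
    [0,0,1.2],
    [0,0,2.8],
    [0,0,4.4],
    [0,0,5.5],
    [0,0,6.2],
    [0,0,6.2],
  ],
  dr=[
    [0,0,0],
    [0,0,0],
    [0,0,0],
    [0,0,0],
    [0,0,0],
    [0,0,0],
    [0,0,0],
    [0,0,0],
  ],
  jaw=[40,40,40,40,40,40,40,40],
)

```text
time_s: 8.25
eef_pos: [0.4106, 0.2921, 0.0637]
eef_rot: [-0.001, -0.234, 0.972, -0.0]
wrist_force: [-0.3, -0.3, -3.6]
opening: 0.538
grasp_force: 62.2
```

send_rows(
  xyz=[
    [0,0,0.05],
    [0,0,0.1],
    [0,0,0.15],
    [0,0,0.2],
    [0,0,0.25],
    [0,0,0.3],
    [0,0,0.35],
    [0,0,0.35],
  ],
  dr=[
    [0,0,0],
    [0,0,0],
    [0,0,0],
    [0,0,0],
    [0,0,0],
    [0,0,0],
    [0,0,0],
    [0,0,0],
  ],
  jaw=[40,40,40,40,40,40,40,40],
)

```text
time_s: 9.25
eef_pos: [0.4109, 0.2922, 0.0607]
eef_rot: [-0.0, -0.234, 0.972, -0.0]
wrist_force: [0.3, 0.6, -2.6]
opening: 0.543
grasp_force: 62.2
```

send_rows(
  xyz=[
    [0,0,0.02],
    [0,0,0.04],
    [0,0,0.06],
    [0,0,0.08],
    [0,0,0.1],
    [0,0,0.12],
    [0,0,0.13],
    [0,0,0.13],
  ],
  dr=[
    [0,0,0],
    [0,0,0],
    [0,0,0],
    [0,0,0],
    [0,0,0],
    [0,0,0],
    [0,0,0],
    [0,0,0],
  ],
  jaw=[40,40,40,40,40,40,40,40],
)

```text
time_s: 10.25
eef_pos: [0.411, 0.2923, 0.0597]
eef_rot: [0.0, -0.234, 0.972, 0.0]
wrist_force: [-1.6, -1.0, 1.3]
opening: 0.541
grasp_force: 62.5
```

Contact at z = 0.0597, as expected. Release and go up.

send_rows(
  xyz=[
    [0,0,0],
    [0,0,0],
    [0,0,0],
    [0,0,0],
    [0,0,0],
    [0,0,0],
    [0,0,0],
    [0,0,0],
  ],
  dr=[
    [0,0,0],
    [0,0,0],
    [0,0,0],
    [0,0,0],
    [0,0,0],
    [0,0,0],
    [0,0,0],
    [0,0,0],
  ],
  jaw=[56,60,65,75,85,95,100,100],
)

```text
time_s: 11.25
eef_pos: [0.4109, 0.2922, 0.0595]
eef_rot: [0.0, -0.234, 0.972, 0.0]
wrist_force: [0.3, -0.8, -0.4]
opening: 0.999
grasp_force: 0.0
```

send_rows(
  xyz=[
    [0,0,-0.6],
    [0,0,-2],
    [0,0,-4],
    [0,0,-6.2],
    [0,0,-8.2],
    [0,0,-9.8],
    [0,0,-10.5],
    [0,0,-10.5],
  ],
  dr=[
    [0,0,0],
    [0,0,0],
    [0,0,0],
    [0,0,0],
    [0,0,0],
    [0,0,0],
    [0,0,0],
    [0,0,0],
  ],
  jaw=[100,100,100,100,100,100,100,100],
)

```text
time_s: 12.25
eef_pos: [0.4111, 0.2923, 0.1649]
eef_rot: [0.0, -0.234, 0.972, 0.0]
wrist_force: [-0.2, 0.3, -0.0]
opening: 1.001
grasp_force: 0.0
```

```bash
python3 -c "
from h import *
go([.625,.052,.166],117.2)"
```

```text
xyz [-8.08, -31.14, -0.1] dr [-0.0, 0.01, -0.01]
```

send_rows(
  xyz=[
    [-0.4,-1.5,0],
    [-1.3,-5,0],
    [-2.6,-10,0],
    [-4,-15.5,0],
    [-5.5,-21,0],
    [-6.8,-26,0],
    [-7.7,-29.5,0],
    [-8.1,-31.1,0],
  ],
  dr=[
    [0,0,0],
    [0,0,0],
    [0,0,0],
    [0,0,0],
    [0,0,0],
    [0,0,0],
    [0,0,0],
    [0,0,0],
  ],
  jaw=[100,100,100,100,100,100,100,100],
)

```text
time_s: 13.25
eef_pos: [0.6255, 0.0497, 0.1633]
eef_rot: [-0.001, -0.233, 0.972, 0.0]
wrist_force: [-0.2, 0.1, -0.3]
opening: 1.002
grasp_force: 0.0
```

```bash
sleep 0; python3 -c "
from h import *
for i in range(4): ctrl.camera('top')"; python3 shot.py w3
```

```text
[0.6239 0.0529 0.1638] 0.0192 13.45
```

View pics/w3v.png

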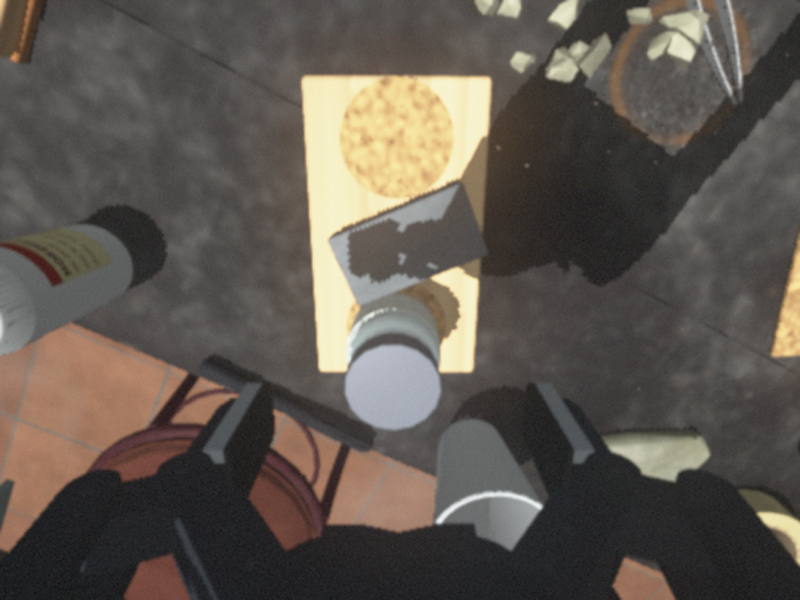

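The free cork inlay is at (396,137), the jar lid at (393,387), and the stone top corners are near (333,240), (461,184), (487,244), (361,303).

Run:
```python
from h import *
import pickle
w=pickle.load(open("w3.pkl","rb"));w1=pickle.load(open("w1.pkl","rb"))
V=lambda x,y:((x+.5)/1.5625-.5,(y+.5)/1.5625-.5)
print("inlay",onz(w,V(396.5,137),.012))
print("lid",onz(w,V(393,387),.092),tri(w,V(393,387),w1,V(393,420)))
s=np.array([onz(w,V(*p),.033) for p in[(333,240),(461,184),(487,244),(361,303)]]);print(s.round(3)[:,:2].tolist(),s.mean(0),[np.linalg.norm(s[i]-s[i-1]).round(4) for i in range(4)])
u=s[1]-s[0]+s[2]-s[3];print("long axis",np.degrees(np.arctan2(u[1],u[0])))
B=np.array([onz(w,V(*p),.012) for p in[(302,76),(491,77),(473,373),(318,372)]])
print("board",B.mean(0).round(4),[np.linalg.norm(B[i]-B[i-1]).round(4) for i in range(4)])
go((.651,.0645,.056),117.2)
```

```text
inlay [0.54330837 0.00961167 0.012     ]
lid [0.65183552 0.06338287 0.092     ] (array([0.657644  , 0.06616973, 0.08082521]), np.float64(6.985857902442268e-05))
[[0.611, 0.003], [0.549, 0.054], [0.572, 0.084], [0.639, 0.034]] [0.59307072 0.04371937 0.033     ] [np.float64(0.0421), np.float64(0.0803), np.float64(0.0382), np.float64(0.0837)]
long axis 141.90339222957655
board [0.5984 0.0374 0.012 ] [np.float64(0.1877), np.float64(0.1073), np.float64(0.1881), np.float64(0.1092)]
xyz [-2.94, -0.26, 10.8] dr [0.01, -0.01, -0.0]
```

send_rows(
  xyz=[
    [-1,-0.1,0.6],
    [-2.2,-0.2,2],
    [-2.9,-0.3,4],
    [-2.9,-0.3,6.2],
    [-2.9,-0.3,8.4],
    [-2.9,-0.3,10],
    [-2.9,-0.3,10.8],
    [-2.9,-0.3,10.8],
  ],
  dr=[
    [0,0,0],
    [0,0,0],
    [0,0,0],
    [0,0,0],
    [0,0,0],
    [0,0,0],
    [0,0,0],
    [0,0,0],
  ],
  jaw=[100,100,100,100,100,100,100,100],
)

```text
time_s: 14.5
eef_pos: [0.6517, 0.0628, 0.0559]
eef_rot: [-0.0, -0.234, 0.972, 0.0]
wrist_force: [-0.3, -0.5, 0.6]
opening: 1.002
grasp_force: 0.0
```

send_rows(
  xyz=[
    [0,0,0],
    [0,0,0],
    [0,0,0],
    [0,0,0],
    [0,0,0],
    [0,0,0],
    [0,0,0],
    [0,0,0],
  ],
  dr=[
    [0,0,0],
    [0,0,0],
    [0,0,0],
    [0,0,0],
    [0,0,0],
    [0,0,0],
    [0,0,0],
    [0,0,0],
  ],
  jaw=[85,80,75,70,65,60,50,50],
)

```text
time_s: 15.5
eef_pos: [0.6525, 0.0629, 0.0573]
eef_rot: [0.001, -0.234, 0.972, -0.0]
wrist_force: [-1.6, 0.3, 5.6]
opening: 0.629
grasp_force: 64.0
```

send_rows(
  xyz=[
    [0,0,-0.5],
    [0,0,-1.5],
    [0,0,-2.8],
    [0,0,-4.1],
    [0,0,-5.2],
    [0,0,-5.8],
    [0,0,-6],
    [0,0,-6],
  ],
  dr=[
    [0,0,0],
    [0,0,0],
    [0,0,0],
    [0,0,0],
    [0,0,0],
    [0,0,0],
    [0,0,0],
    [0,0,0],
  ],
  jaw=[50,50,50,50,50,50,50,50],
)

```text
time_s: 16.5
eef_pos: [0.6518, 0.0629, 0.1163]
eef_rot: [-0.0, -0.234, 0.972, 0.0]
wrist_force: [-0.0, -0.6, -2.5]
opening: 0.629
grasp_force: 63.5
```

```bash
python3 -c "
from h import *
go([.489,.337,.115],117.2)"
```

```text
xyz [2.0, 31.82, 0.13] dr [0.0, -0.0, -0.01]
```

send_rows(
  xyz=[
    [0.1,1.5,0],
    [0.3,5,0],
    [0.6,10,0],
    [1,15.5,0],
    [1.4,21,0],
    [1.7,26.5,0],
    [1.9,30,0],
    [2,31.8,0],
  ],
  dr=[
    [0,0,0],
    [0,0,0],
    [0,0,0],
    [0,0,0],
    [0,0,0],
    [0,0,0],
    [0,0,0],
    [0,0,0],
  ],
  jaw=[50,50,50,50,50,50,50,50],
)

```text
time_s: 17.5
eef_pos: [0.4871, 0.3387, 0.1161]
eef_rot: [-0.001, -0.236, 0.972, 0.0]
wrist_force: [-0.2, 0.7, -2.5]
opening: 0.629
grasp_force: 63.6
```

send_rows(
  xyz=[
    [0,0,0],
    [0,0,0],
    [0,0,1.2],
    [0,0,2.8],
    [0,0,4.6],
    [0,0,5.8],
    [0,0,6.4],
    [0,0,6.45],
  ],
  dr=[
    [0,0,0],
    [0,0,0],
    [0,0,0],
    [0,0,0],
    [0,0,0],
    [0,0,0],
    [0,0,0],
    [0,0,0],
  ],
  jaw=[50,50,50,50,50,50,50,50],
)

```text
time_s: 18.5
eef_pos: [0.489, 0.3368, 0.0515]
eef_rot: [-0.0, -0.234, 0.972, -0.0]
wrist_force: [0.5, 0.8, -2.6]
opening: 0.631
grasp_force: 63.6
```

send_rows(
  xyz=[
    [0,0,0.05],
    [0,0,0.08],
    [0,0,0.11],
    [0,0,0.14],
    [0,0,0.16],
    [0,0,0.18],
    [0,0,0.2],
    [0,0,0.2],
  ],
  dr=[
    [0,0,0],
    [0,0,0],
    [0,0,0],
    [0,0,0],
    [0,0,0],
    [0,0,0],
    [0,0,0],
    [0,0,0],
  ],
  jaw=[50,50,50,50,50,50,50,50],
)

```text
time_s: 19.5
eef_pos: [0.4893, 0.3369, 0.0503]
eef_rot: [0.0, -0.235, 0.972, -0.0]
wrist_force: [-0.9, -1.5, 2.8]
opening: 0.63
grasp_force: 64.1
```

send_rows(
  xyz=[
    [0,0,0],
    [0,0,0],
    [0,0,0],
    [0,0,0],
    [0,0,0],
    [0,0,0],
    [0,0,0],
    [0,0,0],
  ],
  dr=[
    [0,0,0],
    [0,0,0],
    [0,0,0],
    [0,0,0],
    [0,0,0],
    [0,0,0],
    [0,0,0],
    [0,0,0],
  ],
  jaw=[65,70,75,80,90,100,100,100],
)

```text
time_s: 20.5
eef_pos: [0.4892, 0.3368, 0.05]
eef_rot: [-0.0, -0.234, 0.972, 0.0]
wrist_force: [0.2, -1.0, 0.3]
opening: 1.0
grasp_force: 0.0
```

send_rows(
  xyz=[
    [0,0,-0.6],
    [0,0,-2],
    [0,0,-4],
    [0,0,-6.2],
    [0,0,-8.2],
    [0,0,-9.8],
    [0,0,-10.5],
    [0,0,-10.5],
  ],
  dr=[
    [0,0,0],
    [0,0,0],
    [0,0,0],
    [0,0,0],
    [0,0,0],
    [0,0,0],
    [0,0,0],
    [0,0,0],
  ],
  jaw=[100,100,100,100,100,100,100,100],
)

```text
time_s: 21.5
eef_pos: [0.4894, 0.3369, 0.1554]
eef_rot: [0.0, -0.234, 0.972, 0.0]
wrist_force: [-0.1, -0.1, -0.4]
opening: 1.0
grasp_force: 0.0
```

```bash
python3 -c "
from h import *
go([.56,.033,.17],52)
go([.57,.02,.17],50)
o=ctrl.get_obs();print(o['q'],o['eef_pos'])"
```

```text
xyz [7.56, -30.27, -1.47] dr [0.0, 0.01, 10.85]
xyz [7.26, -31.88, -1.47] dr [0.0, 0.01, 11.19]
[ 4.03252234e-01  3.21073370e-01  1.63800788e+00  3.00182864e-05
  1.18191588e+00 -1.64081802e+00] [0.4893624  0.33685952 0.15538095]
```

```bash
python3 -c "
from h import *
go([.593,.044,.17],52)"
```

```text
xyz [4.12, -30.79, -1.46] dr [0.0, 0.01, 10.85]
```

send_rows(
  xyz=[
    [0.1,-1,-0.1],
    [0.4,-3.2,-0.2],
    [0.8,-6,-0.4],
    [1.2,-9,-0.6],
    [1.6,-12,-0.8],
    [2,-15,-1],
    [2.4,-18,-1.2],
    [2.8,-21,-1.4],
  ],
  dr=[
    [0,0,0.3],
    [0,0,1],
    [0,0,2],
    [0,0,3],
    [0,0,4],
    [0,0,5],
    [0,0,6],
    [0,0,7],
  ],
  jaw=[100,100,100,100,100,100,100,100],
)

```text
time_s: 22.5
eef_pos: [0.5598, 0.1355, 0.1681]
eef_rot: [-0.001, 0.132, 0.991, -0.0]
wrist_force: [0.9, -0.0, 0.3]
opening: 0.996
grasp_force: 0.0
```

```bash
python3 -c "
from h import *
go([.593,.044,.17],52)"
```

```text
xyz [-5.6, -7.96, -0.2] dr [-0.01, -0.01, 3.8]
```

send_rows(
  xyz=[
    [-1.2,-1.7,0],
    [-2.6,-3.7,-0.1],
    [-3.8,-5.4,-0.1],
    [-4.8,-6.8,-0.1],
    [-5.4,-7.6,-0.1],
    [-5.6,-7.9,-0.1],
    [-5.6,-7.9,-0.1],
    [-5.6,-7.9,-0.1],
  ],
  dr=[
    [0,0,0.8],
    [0,0,1.7],
    [0,0,2.5],
    [0,0,3.2],
    [0,0,3.7],
    [0,0,3.8],
    [0,0,3.8],
    [0,0,3.8],
  ],
  jaw=[100,100,100,100,100,100,100,100],
)

```text
time_s: 23.5
eef_pos: [0.5936, 0.047, 0.1699]
eef_rot: [-0.0, 0.322, 0.947, 0.0]
wrist_force: [0.4, 0.4, 0.0]
opening: 0.999
grasp_force: 0.0
```

```bash
python3 shot.py w4
python3 - <<'E'
import cv2
im=cv2.imread("pics/w4.png");cv2.imwrite("pics/w4v.png",cv2.resize(im[80:330,110:400],None,fx=2.4,fy=2.4,interpolation=2))
E
```

```text
[0.5936 0.047  0.1699] 0.0027 23.5
```

View pics/w4v.png

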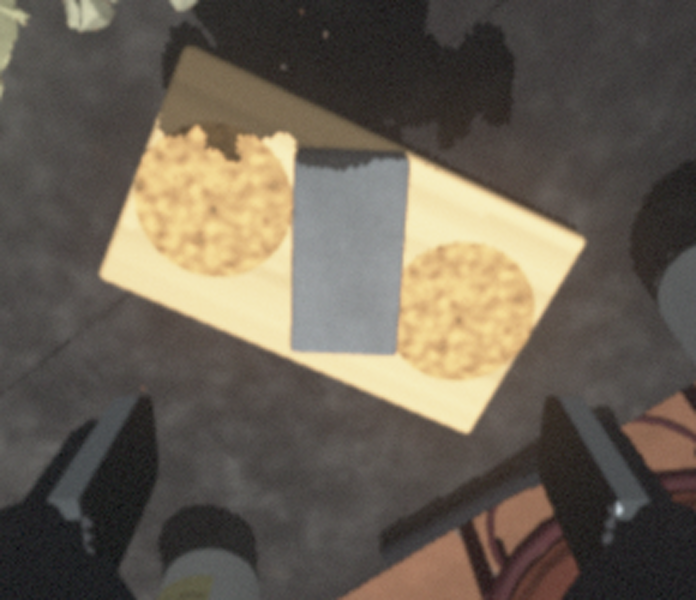

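The stone is clear: far top corners (291,350) and (396,354), near end at about (297,155)/(409,155), inlays at (214,200) and (466,311).

Run:
```python
from h import *
import pickle
w=pickle.load(open("w4.pkl","rb"));c=ctrl.calibration("top")
C=lambda x,y:(110+(x+.5)/2.4-.5,80+(y+.5)/2.4-.5)
f=lambda p,z:onz(w,C(*p),z)
for z in(.033,):
    a,b,e,g=[f(p,z) for p in[(291,350),(396,354),(409,155),(297,155)]]
    print("width far",np.linalg.norm(a-b),"near",np.linalg.norm(e-g),"lens",np.linalg.norm(e-b),np.linalg.norm(a-g))
    for u in(g-a,e-b):print(np.degrees(np.arctan2(u[1],u[0])))
    u=b-a;print("end edge ang",np.degrees(np.arctan2(u[1],u[0])))
    u=(g-a+e-b);u/=np.linalg.norm(u);far=(a+b)/2;print("centre by far+44",far+u*.044,"by corners",(a+b+e+g)/4)
i1,i2=f((214,200),.012),f((466,311),.012);print("inlays",i1,i2,(i1+i2)/2,np.linalg.norm(i1-i2),np.degrees(np.arctan2(*(i2-i1)[1::-1])))
# height of the stone top: far corners seen from top camera (crop c1 corners)
w3=pickle.load(open("w3.pkl","rb"));V=lambda x,y:((x+.5)/1.5625-.5,(y+.5)/1.5625-.5)
for p,q in[((396,354),(487,244)),((291,350),(361,303))]:
  pass
for p in[(291,350),(396,354)]:
  for q in[(333,240),(461,184),(487,244),(361,303)]:
    P,er=tri(w,C(*p),w3,V(*q))
    if er<.006: print("tri",P,er)
```

```text
width far 0.044920575409340156 near 0.04340268721711501 lens 0.08511050493724288 0.08330024013831351
139.27165729536617
140.33516073095515
end edge ang 50.0264977763086
centre by far+44 [0.59315212 0.0460113  0.033     ] by corners [0.59460286 0.04478572 0.033     ]
inlays [0.54418532 0.0111843  0.012     ] [0.65230887 0.06769114 0.012     ] [0.59824709 0.03943772 0.012     ] 0.12199887659807607 27.59218174512224
tri [0.60987621 0.00300348 0.04015103] 0.0002957065680164183
tri [0.64045027 0.03451676 0.03236827] 0.001928840435729535
```

```bash
python3 -c "
from h import *
go([.5935,.0455,.036],49.9)"
```

```text
xyz [-0.08, -0.12, 13.4] dr [-0.0, -0.0, 0.41]
```

send_rows(
  xyz=[
    [-0.1,-0.1,1],
    [-0.1,-0.1,3.2],
    [-0.1,-0.1,5.8],
    [-0.1,-0.1,8.6],
    [-0.1,-0.1,11],
    [-0.1,-0.1,12.6],
    [-0.1,-0.1,13.3],
    [-0.1,-0.1,13.4],
  ],
  dr=[
    [0,0,0.2],
    [0,0,0.4],
    [0,0,0.4],
    [0,0,0.4],
    [0,0,0.4],
    [0,0,0.4],
    [0,0,0.4],
    [0,0,0.4],
  ],
  jaw=[100,100,100,100,100,100,100,100],
)

```text
time_s: 24.55
eef_pos: [0.5941, 0.045, 0.0359]
eef_rot: [-0.0, 0.343, 0.939, -0.0]
wrist_force: [-1.2, 0.4, 0.4]
opening: 0.997
grasp_force: 0.0
```

send_rows(
  xyz=[
    [0,0,0],
    [0,0,0],
    [0,0,0],
    [0,0,0],
    [0,0,0],
    [0,0,0],
    [0,0,0],
    [0,0,0],
  ],
  dr=[
    [0,0,0],
    [0,0,0],
    [0,0,0],
    [0,0,0],
    [0,0,0],
    [0,0,0],
    [0,0,0],
    [0,0,0],
  ],
  jaw=[85,75,70,65,60,55,45,45],
)

```text
time_s: 25.55
eef_pos: [0.5945, 0.045, 0.0365]
eef_rot: [0.0, 0.343, 0.939, 0.0]
wrist_force: [-0.4, 0.7, 4.7]
opening: 0.52
grasp_force: 62.7
```

Gripped. Lift, then go to a spot from which the wrist camera sees the holder beside the held stone.

send_rows(
  xyz=[
    [0,0,-0.5],
    [0,0,-1.5],
    [0,0,-3],
    [0,0,-5],
    [0,0,-7.5],
    [0,0,-10.5],
    [0,0,-13],
    [0,0,-14],
  ],
  dr=[
    [0,0,0],
    [0,0,0],
    [0,0,0],
    [0,0,0],
    [0,0,0],
    [0,0,0],
    [0,0,0],
    [0,0,0],
  ],
  jaw=[45,45,45,45,45,45,45,45],
)

```text
time_s: 26.55
eef_pos: [0.5953, 0.0449, 0.1792]
eef_rot: [0.002, 0.343, 0.939, 0.001]
wrist_force: [-0.3, 0.1, -2.7]
opening: 0.521
grasp_force: 62.0
```

```bash
python3 -c "
from h import *
go([.46,-.06,.25],-1.6,pos=np.array([.5945,.045,.1765]))"
```

```text
xyz [3.5, -16.68, -7.4] dr [0.04, 0.02, 8.59]
```

send_rows(
  xyz=[
    [0.2,-1,-0.5],
    [0.6,-3,-1.5],
    [1,-5.2,-2.5],
    [1.5,-7.6,-3.5],
    [2,-10,-4.5],
    [2.5,-12.3,-5.5],
    [3,-14.4,-6.5],
    [3.3,-16,-7.2],
  ],
  dr=[
    [0,0,0.4],
    [0,0,1.3],
    [0,0,2.4],
    [0,0,3.6],
    [0,0,4.8],
    [0,0,6],
    [0,0,7.2],
    [0,0,8.2],
  ],
  jaw=[45,45,45,45,45,45,45,45],
)

```text
time_s: 27.55
eef_pos: [0.464, -0.0566, 0.2473]
eef_rot: [-0.001, 0.705, 0.709, -0.0]
wrist_force: [0.1, 0.7, -3.3]
opening: 0.519
grasp_force: 61.9
```

send_rows(
  xyz=[
    [0.1,-0.1,0],
    [0.1,-0.1,0],
    [0.1,-0.1,0],
    [0.1,-0.1,0],
    [0.1,-0.1,0],
    [0.1,-0.1,0],
    [0.1,-0.1,0],
    [0.1,-0.1,0],
  ],
  dr=[
    [0,0,0.2],
    [0,0,0.4],
    [0,0,0.4],
    [0,0,0.4],
    [0,0,0.4],
    [0,0,0.4],
    [0,0,0.4],
    [0,0,0.4],
  ],
  jaw=[45,45,45,45,45,45,45,45],
)

```text
time_s: 28.55
eef_pos: [0.4648, -0.0552, 0.248]
eef_rot: [0.0, 0.717, 0.697, -0.0]
wrist_force: [-1.1, 0.4, -3.4]
opening: 0.523
grasp_force: 62.0
```

```bash
python3 shot.py w5
```

```text
[ 0.4648 -0.0552  0.248 ] 0.0012 28.55
```

View pics/w5v.png

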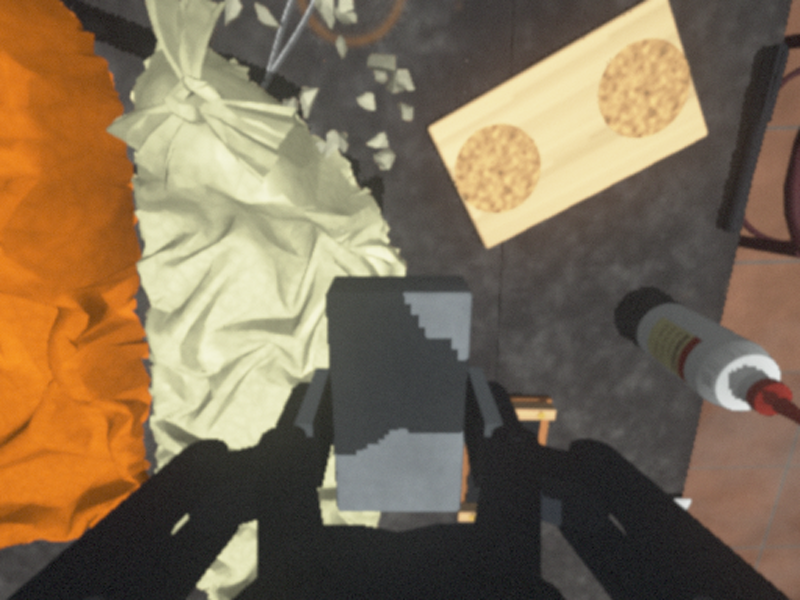

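The holder is at the right, partly hidden at (535,410); the held stone's top corners are (333,292), (471,292), (461,510), (340,511). I'll step back to get the holder clear.

Run:
```python
from h import *
import pickle
w=pickle.load(open("w5.pkl","rb"));o=ctrl.get_obs();q=o['eef_rot'];Rt=R.from_quat(np.r_[q[1:],q[0]])
V=lambda x,y:((x+.5)/1.5625-.5,(y+.5)/1.5625-.5)
s=np.array([Rt.inv().apply(onz(w,V(*p),o['eef_pos'][2]-.0035)-o['eef_pos']) for p in[(333,292),(471,292),(461,510),(340,511)]]);print(s.round(4).tolist(),s.mean(0))
go([.435,.045,.25],-1.6)
```

```text
[[0.0404, -0.0201, 0.0035], [0.0404, 0.0219, 0.0035], [-0.0432, 0.0227, 0.0035], [-0.0437, -0.0215, 0.0035]] [-0.00155903  0.00074399  0.00350002]
xyz [9.93, -3.27, -0.2] dr [0.0, -0.0, -0.01]
```

send_rows(
  xyz=[
    [0.5,-0.2,0],
    [2,-0.7,0],
    [4,-1.3,0],
    [6,-2,0],
    [8,-2.6,0],
    [9.4,-3.1,0],
    [9.9,-3.3,0],
    [9.9,-3.3,0],
  ],
  dr=[
    [0,0,0],
    [0,0,0],
    [0,0,0],
    [0,0,0],
    [0,0,0],
    [0,0,0],
    [0,0,0],
    [0,0,0],
  ],
  jaw=[45,45,45,45,45,45,45,45],
)

```text
time_s: 29.6
eef_pos: [0.4346, 0.045, 0.2481]
eef_rot: [0.0, 0.717, 0.697, -0.0]
wrist_force: [0.1, 1.1, -1.4]
opening: 0.522
grasp_force: 61.9
```

```bash
python3 -c "
from h import *
for i in range(3): ctrl.camera('top')"; python3 shot.py w6
python3 - <<'E'
import cv2
im=cv2.imread("pics/w6.png");cv2.imwrite("pics/w6v.png",cv2.resize(im[130:300,290:512],None,fx=3.5,fy=3.5,interpolation=2))
E
```

```text
[0.4349 0.0443 0.248 ] 0.0062 29.75
```

View pics/w6v.png

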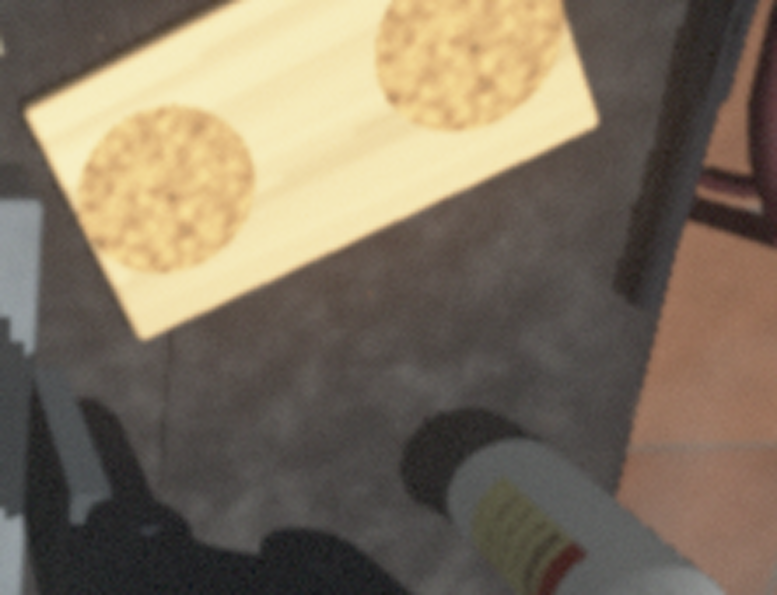

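I stepped the wrong way: the image bottom is -y, and the holder is out of view. Move to -y instead.

```bash
python3 -c "
from h import *
go([.43,-.175,.25],-1.6)"
```

```text
xyz [-21.93, 0.18, -0.2] dr [-0.0, 0.0, -0.02]
```

send_rows(
  xyz=[
    [-1.2,0,-0.1],
    [-4.4,0,-0.2],
    [-8.5,0,-0.2],
    [-13,0.1,-0.2],
    [-17.3,0.1,-0.2],
    [-20.6,0.2,-0.2],
    [-21.9,0.2,-0.2],
    [-21.9,0.2,-0.2],
  ],
  dr=[
    [0,0,0],
    [0,0,0],
    [0,0,0],
    [0,0,0],
    [0,0,0],
    [0,0,0],
    [0,0,0],
    [0,0,0],
  ],
  jaw=[45,45,45,45,45,45,45,45],
)

```text
time_s: 30.8
eef_pos: [0.4299, -0.1749, 0.2499]
eef_rot: [-0.0, 0.718, 0.696, 0.0]
wrist_force: [-0.1, -0.4, -1.8]
opening: 0.52
grasp_force: 61.9
```

```bash
python3 -c "
from h import *
for i in range(3): ctrl.camera('top')"; python3 shot.py w7
python3 - <<'E'
import cv2
im=cv2.imread("pics/w7.png");cv2.imwrite("pics/w7v.png",cv2.resize(im[130:320,260:512],None,fx=3,fy=3,interpolation=2))
E
```

```text
[ 0.4302 -0.1733  0.2499] 0.0109 30.95
```

View pics/w7v.png

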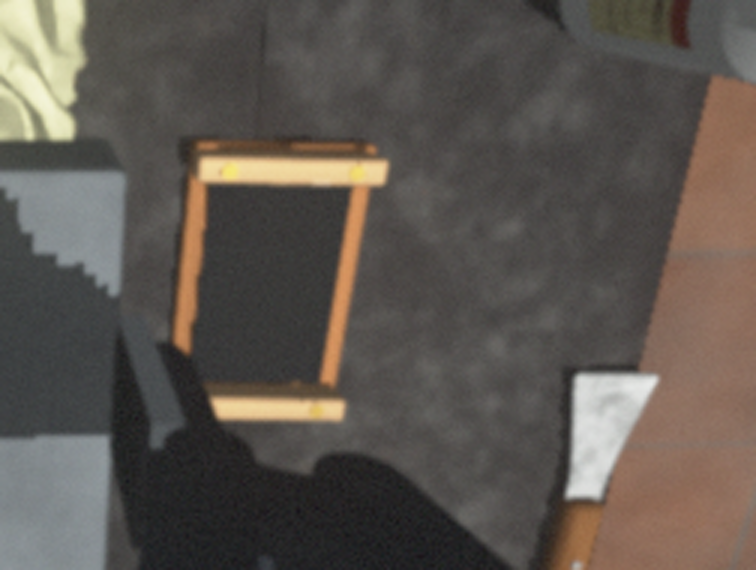

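The near stop's top runs (197,158)–(388,162) to (197,183)–(386,186), the far stop's right end is (345,401)–(345,420), and the pad edges are (207,184)–(191,378) and (352,187)–(323,385).

Run:
```python
from h import *
import pickle
w=pickle.load(open("w7.pkl","rb"));t=ctrl.calibration("top")
C=lambda x,y:(260+(x+.5)/3-.5,130+(y+.5)/3-.5)
f=lambda x,y,z:onz(w,C(x,y),z)
n=[f(197,158,.021),f(388,162,.021),f(197,183,.021),f(386,186,.021)];fr=[f(345,401,.021),f(345,420,.021)]
print("near",np.round(n,4)[:,:2].tolist(),"len",np.linalg.norm(n[1]-n[0]),np.linalg.norm(n[3]-n[2]),"far",np.round(fr,4)[:,:2].tolist())
print("inside gap right",np.linalg.norm(n[3]-fr[0]),"outside",np.linalg.norm(n[1]-fr[1]))
for a in(n[3]-fr[0],n[1]-fr[1]):print("y ang",np.degrees(np.arctan2(a[1],a[0])))
for a in(n[1]-n[0],n[3]-n[2]):print("x ang",np.degrees(np.arctan2(a[1],a[0])))
p=[f(207,184,.01),f(191,378,.01),f(352,187,.01),f(323,385,.01)];print("pad",np.round(p,4)[:,:2].tolist())
for i,j in((0,1),(2,3)):a=p[i]-p[j];print("pad y ang",np.degrees(np.arctan2(a[1],a[0])))
# height check: near stop outer corners vs w1 view
w1=pickle.load(open("w1.pkl","rb"));V=lambda x,y:((x+.5)/1.5625-.5,(y+.5)/1.5625-.5)
print(tri(w,C(388,162),w1,V(130,187)),tri(w,C(197,183),w1,V(138,80)), tri(w,C(386,186),w1,V(106,181)))
```

```text
near [[0.522, -0.2013], [0.606, -0.2054], [0.5226, -0.2129], [0.6065, -0.2166]] len 0.08406576137522706 0.08394339928463922 far [[0.6003, -0.3267], [0.6015, -0.3374]]
inside gap right 0.11023071857133701 outside 0.13206642825929124
y ang 86.79110572110115
y ang 88.05092822911622
x ang -2.8291375912331547
x ang -2.5353564541531326
pad [[0.53, -0.2173], [0.5279, -0.3187], [0.5964, -0.2205], [0.5936, -0.3245]]
pad y ang 88.76254811486282
pad y ang 88.45364023821253
(array([ 0.60981255, -0.2073052 ,  0.00538852]), np.float64(0.00862040085782995)) (array([ 0.52433988, -0.21482035,  0.01658347]), np.float64(0.0013337981568797615)) (array([ 0.60797078, -0.21763599,  0.01586592]), np.float64(0.0022374055211325443))
```

```bash
python3 -c "
from h import *
go([.5615,-.268,.11],-2.4)"
```

```text
xyz [-9.11, 13.39, 13.99] dr [-0.0, -0.0, 0.13]
```

send_rows(
  xyz=[
    [-0.5,0.8,0.5],
    [-2,2.9,2.5],
    [-4,5.8,5],
    [-6,8.8,8],
    [-7.8,11.5,11],
    [-8.9,13,13.3],
    [-9.1,13.4,14],
    [-9.1,13.4,14],
  ],
  dr=[
    [0,0,0],
    [0,0,0.1],
    [0,0,0.13],
    [0,0,0.13],
    [0,0,0.13],
    [0,0,0.13],
    [0,0,0.13],
    [0,0,0.13],
  ],
  jaw=[45,45,45,45,45,45,45,45],
)

```text
time_s: 32.0
eef_pos: [0.5614, -0.2685, 0.1093]
eef_rot: [-0.001, 0.722, 0.692, -0.0]
wrist_force: [0.4, -0.5, -2.8]
opening: 0.518
grasp_force: 62.0
```

```bash
python3 -c "
from h import *
for i in range(6): ctrl.camera('top')
print(ctrl.get_obs()['eef_pos'])
go([.5615,-.268,.038],-2.4)"
```

```text
[ 0.56175947 -0.26914325  0.11120186]
xyz [0.12, -0.04, 7.32] dr [0.01, 0.01, -0.01]
```

send_rows(
  xyz=[
    [0.1,0,0.6],
    [0.1,0,2],
    [0.1,0,3.6],
    [0.1,0,5],
    [0.1,0,6.2],
    [0.1,0,6.9],
    [0.1,0,7.2],
    [0.1,0,7.2],
  ],
  dr=[
    [0,0,0],
    [0,0,0],
    [0,0,0],
    [0,0,0],
    [0,0,0],
    [0,0,0],
    [0,0,0],
    [0,0,0],
  ],
  jaw=[45,45,45,45,45,45,45,45],
)

```text
time_s: 33.3
eef_pos: [0.5617, -0.2682, 0.0381]
eef_rot: [0.0, 0.722, 0.692, 0.0]
wrist_force: [0.0, -0.7, -2.3]
opening: 0.519
grasp_force: 62.1
```

send_rows(
  xyz=[
    [0,0,0.05],
    [0,0,0.1],
    [0,0,0.15],
    [0,0,0.2],
    [0,0,0.25],
    [0,0,0.3],
    [0,0,0.3],
    [0,0,0.3],
  ],
  dr=[
    [0,0,0],
    [0,0,0],
    [0,0,0],
    [0,0,0],
    [0,0,0],
    [0,0,0],
    [0,0,0],
    [0,0,0],
  ],
  jaw=[45,45,45,45,45,45,45,45],
)

```text
time_s: 34.3
eef_pos: [0.5616, -0.2681, 0.035]
eef_rot: [-0.0, 0.722, 0.692, -0.0]
wrist_force: [-0.3, -0.6, -2.4]
opening: 0.522
grasp_force: 62.1
```

send_rows(
  xyz=[
    [0,0,0.03],
    [0,0,0.06],
    [0,0,0.08],
    [0,0,0.1],
    [0,0,0.11],
    [0,0,0.12],
    [0,0,0.12],
    [0,0,0.12],
  ],
  dr=[
    [0,0,0],
    [0,0,0],
    [0,0,0],
    [0,0,0],
    [0,0,0],
    [0,0,0],
    [0,0,0],
    [0,0,0],
  ],
  jaw=[45,45,45,45,45,45,45,45],
)

```text
time_s: 35.3
eef_pos: [0.5616, -0.2681, 0.0345]
eef_rot: [-0.0, 0.722, 0.692, -0.0]
wrist_force: [-3.6, 1.5, 6.3]
opening: 0.522
grasp_force: 63.1
```

Contact. Release, rise and step back to look.

send_rows(
  xyz=[
    [0,0,0],
    [0,0,0],
    [0,0,0],
    [0,0,0],
    [0,0,0],
    [0,0,0],
    [0,0,0],
    [0,0,0],
  ],
  dr=[
    [0,0,0],
    [0,0,0],
    [0,0,0],
    [0,0,0],
    [0,0,0],
    [0,0,0],
    [0,0,0],
    [0,0,0],
  ],
  jaw=[54,58,64,72,82,92,100,100],
)

```text
time_s: 36.3
eef_pos: [0.5616, -0.2681, 0.0338]
eef_rot: [-0.0, 0.722, 0.692, 0.0]
wrist_force: [-1.3, 0.4, 0.9]
opening: 0.999
grasp_force: 0.0
```

send_rows(
  xyz=[
    [0,0,-0.5],
    [0,0,-2],
    [0,0,-4.5],
    [0,0,-7.5],
    [0,0,-10.5],
    [0,0,-12.5],
    [0,0,-13.5],
    [0,0,-13.5],
  ],
  dr=[
    [0,0,0],
    [0,0,0],
    [0,0,0],
    [0,0,0],
    [0,0,0],
    [0,0,0],
    [0,0,0],
    [0,0,0],
  ],
  jaw=[100,100,100,100,100,100,100,100],
)

```text
time_s: 37.3
eef_pos: [0.5617, -0.2683, 0.1693]
eef_rot: [0.0, 0.722, 0.692, 0.0]
wrist_force: [-1.0, 0.2, -0.2]
opening: 1.002
grasp_force: 0.0
```

```bash
python3 shot.py w8
python3 - <<'E'
import cv2
im=cv2.imread("pics/w8.png");cv2.imwrite("pics/w8v.png",cv2.resize(im[90:290,160:360],None,fx=3,fy=3,interpolation=2))
E
```

```text
[ 0.5617 -0.2683  0.1693] 0.0238 37.3
```

View pics/w8v.png

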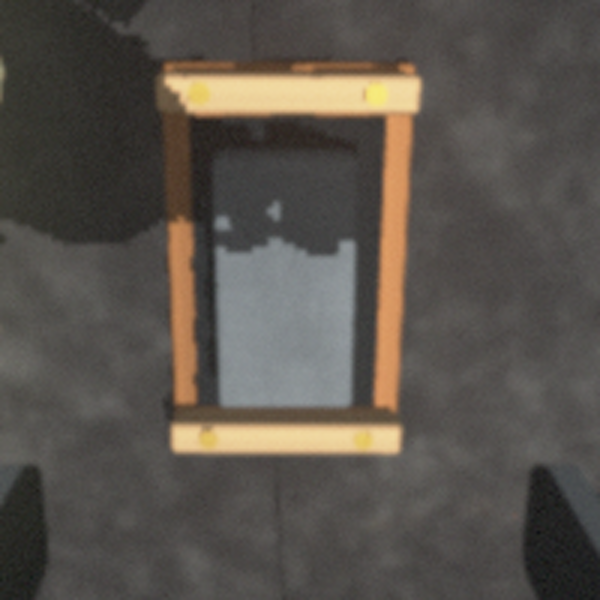

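The stone lies between the stops: its top corners are (213,152), (358,152), (352,408), (219,408), and the stops' inner top edges are (162,112)–(420,115) and (170,424)–(402,424).

Run:
```python
from h import *
import pickle
w=pickle.load(open("w8.pkl","rb"))
f=lambda x,y,z:onz(w,(160+(x+.5)/3-.5,90+(y+.5)/3-.5),z)[:2]
n=[f(162,112,.021),f(420,115,.021)];r=[f(170,424,.021),f(402,424,.021)]
H=(n[0]+n[1]+r[0]+r[1])/4;u=n[0]-r[0]+n[1]-r[1];v=n[1]-n[0]+r[1]-r[0]
A=lambda a:np.degrees(np.arctan2(a[1],a[0]))
print("holder",H,"y",A(u),"x",A(v),np.linalg.norm(n[0]-n[1]),np.linalg.norm(r[0]-r[1]),np.linalg.norm(n[0]-r[0]))
s=[f(213,152,.031),f(358,152,.031),f(352,408,.031),f(219,408,.031)]
S=sum(s)/4;us=s[0]-s[3]+s[1]-s[2];vs=s[1]-s[0]+s[2]-s[3]
print("stone",S,"y",A(us),"x",A(vs),[np.linalg.norm(s[i]-s[i-1]).round(4) for i in range(4)])
e=u/np.linalg.norm(u);d=S-H;print("along",d@e*1000,"across",d@[e[1],-e[0]]*1000, "by far end:",((s[2]+s[3])/2+.044*e-H)@e*1000)
```

```text
holder [ 0.56261587 -0.26968344] y 86.75670149583154 x -2.7488450350314984 0.08191036203352713 0.08331479529937104 0.10977814430832736
stone [ 0.56164209 -0.26941453] y 87.58981711094188 x -2.425383446311343 [np.float64(0.0875), np.float64(0.045), np.float64(0.0875), np.float64(0.0457)]
along 0.2133835568373872 across -0.9874352630174674 by far end: 0.4860783727495198
```

The stone is within 1 mm of centre and under 1° of the holder's line. Now back to the jar.

```bash
python3 -c "
from h import *
go([.4893,.3369,.18],117.2)"
```

```text
xyz [60.12, -9.79, -1.14] dr [0.0, -0.01, -19.94]
```

send_rows(
  xyz=[
    [0.6,-0.1,-1],
    [2.5,-0.4,-1.1],
    [6,-1,-1.1],
    [10,-1.6,-1.1],
    [14,-2.3,-1.1],
    [18,-2.9,-1.1],
    [22,-3.6,-1.1],
    [26,-4.2,-1.1],
  ],
  dr=[
    [0,0,-0.2],
    [0,0,-0.8],
    [0,0,-2],
    [0,0,-3.2],
    [0,0,-4.4],
    [0,0,-5.6],
    [0,0,-6.8],
    [0,0,-8],
  ],
  jaw=[100,100,100,100,100,100,100,100],
)

```text
time_s: 38.35
eef_pos: [0.53, -0.0049, 0.1796]
eef_rot: [-0.0, 0.376, 0.927, -0.0]
wrist_force: [0.0, 0.0, 0.1]
opening: 1.004
grasp_force: 0.0
```

```bash
python3 -c "
from h import *
go([.4893,.3369,.18],117.2)"
```

```text
xyz [26.74, 21.68, -0.03] dr [0.0, -0.01, -11.9]
```

send_rows(
  xyz=[
    [2.5,2,0],
    [5.5,4.5,0],
    [8.5,7,0],
    [11.5,9.4,0],
    [14.5,11.8,0],
    [17.5,14.2,0],
    [20.5,16.6,0],
    [23,18.6,0],
  ],
  dr=[
    [0,0,-1.2],
    [0,0,-2.5],
    [0,0,-3.8],
    [0,0,-5.1],
    [0,0,-6.4],
    [0,0,-7.7],
    [0,0,-9],
    [0,0,-10.2],
  ],
  jaw=[100,100,100,100,100,100,100,100],
)

```text
time_s: 39.35
eef_pos: [0.4959, 0.2889, 0.1795]
eef_rot: [-0.001, -0.148, 0.989, -0.0]
wrist_force: [-0.5, -0.7, 0.0]
opening: 0.995
grasp_force: 0.0
```

```bash
python3 -c "
from h import *
go([.4893,.3369,.18],117.2)"
```

```text
xyz [-0.78, 4.79, -0.05] dr [0.0, -0.01, -1.69]
```

send_rows(
  xyz=[
    [-0.3,2,0],
    [-0.6,3.6,0],
    [-0.7,4.5,0],
    [-0.8,4.7,0],
    [-0.8,4.7,0],
    [-0.8,4.7,0],
    [-0.8,4.7,0],
    [-0.8,4.7,0],
  ],
  dr=[
    [0,0,-0.7],
    [0,0,-1.3],
    [0,0,-1.6],
    [0,0,-1.69],
    [0,0,-1.69],
    [0,0,-1.69],
    [0,0,-1.69],
    [0,0,-1.69],
  ],
  jaw=[100,100,100,100,100,100,100,100],
)

```text
time_s: 40.35
eef_pos: [0.4911, 0.3344, 0.1798]
eef_rot: [0.0, -0.232, 0.973, -0.0]
wrist_force: [-0.3, -0.8, 0.2]
opening: 0.994
grasp_force: 0.0
```

```bash
python3 shot.py w9; python3 -c "
from h import *
go([.4893,.3369,.0503],117.2)
import pickle
w=pickle.load(open('w9.pkl','rb'))
print('predicted lid,cap px',proj(w,[.4893,.3369,.085]),proj(w,[.411,.2925,.105]))"
```

```text
[0.4911 0.3344 0.1798] 0.0023 40.35
xyz [0.05, 0.3, 12.95] dr [-0.0, -0.0, -0.06]
predicted lid,cap px [259.46464615 201.33422352] [254.38230087  85.06741043]
```

send_rows(
  xyz=[
    [0,0.3,1],
    [0.1,0.3,3.2],
    [0.1,0.3,5.8],
    [0.1,0.3,8.4],
    [0.1,0.3,10.6],
    [0.1,0.3,12.2],
    [0.1,0.3,12.9],
    [0.1,0.3,12.9],
  ],
  dr=[
    [0,0,-0.06],
    [0,0,-0.06],
    [0,0,-0.06],
    [0,0,-0.06],
    [0,0,-0.06],
    [0,0,-0.06],
    [0,0,-0.06],
    [0,0,-0.06],
  ],
  jaw=[100,100,100,100,100,100,100,100],
)

```text
time_s: 41.4
eef_pos: [0.4887, 0.3368, 0.0506]
eef_rot: [-0.0, -0.235, 0.972, -0.0]
wrist_force: [-0.7, 0.4, -0.5]
opening: 0.997
grasp_force: 0.0
```

send_rows(
  xyz=[
    [0,0,0],
    [0,0,0],
    [0,0,0],
    [0,0,0],
    [0,0,0],
    [0,0,0],
    [0,0,0],
    [0,0,0],
  ],
  dr=[
    [0,0,0],
    [0,0,0],
    [0,0,0],
    [0,0,0],
    [0,0,0],
    [0,0,0],
    [0,0,0],
    [0,0,0],
  ],
  jaw=[85,80,75,70,65,60,50,50],
)

```text
time_s: 42.4
eef_pos: [0.4892, 0.337, 0.0516]
eef_rot: [0.0, -0.235, 0.972, 0.0]
wrist_force: [-2.0, -0.8, 5.7]
opening: 0.635
grasp_force: 63.9
```

send_rows(
  xyz=[
    [0,0,-0.5],
    [0,0,-1.5],
    [0,0,-2.8],
    [0,0,-4.1],
    [0,0,-5.2],
    [0,0,-6],
    [0,0,-6.5],
    [0,0,-6.5],
  ],
  dr=[
    [0,0,0],
    [0,0,0],
    [0,0,0],
    [0,0,0],
    [0,0,0],
    [0,0,0],
    [0,0,0],
    [0,0,0],
  ],
  jaw=[50,50,50,50,50,50,50,50],
)

```text
time_s: 43.4
eef_pos: [0.4889, 0.3369, 0.1161]
eef_rot: [0.0, -0.235, 0.972, 0.0]
wrist_force: [0.4, 0.7, -1.8]
opening: 0.63
grasp_force: 63.4
```

```bash
python3 -c "
from h import *
go([.652,.0642,.116],117.2)"
```

```text
xyz [-2.02, -31.71, 0.01] dr [-0.0, 0.0, 0.01]
```

send_rows(
  xyz=[
    [-0.1,-1.5,0],
    [-0.3,-5,0],
    [-0.6,-10,0],
    [-1,-15.5,0],
    [-1.4,-21,0],
    [-1.7,-26.5,0],
    [-1.9,-30.2,0],
    [-2,-31.7,0],
  ],
  dr=[
    [0,0,0],
    [0,0,0],
    [0,0,0],
    [0,0,0],
    [0,0,0],
    [0,0,0],
    [0,0,0],
    [0,0,0],
  ],
  jaw=[50,50,50,50,50,50,50,50],
)

```text
time_s: 44.4
eef_pos: [0.6524, 0.0608, 0.1151]
eef_rot: [-0.0, -0.234, 0.972, -0.0]
wrist_force: [-1.0, -0.8, -1.6]
opening: 0.629
grasp_force: 63.6
```

send_rows(
  xyz=[
    [0,0,0],
    [0,0,0],
    [0,0,1],
    [0,0,2.4],
    [0,0,3.8],
    [0,0,4.8],
    [0,0,5.4],
    [0,0,5.6],
  ],
  dr=[
    [0,0,0],
    [0,0,0],
    [0,0,0],
    [0,0,0],
    [0,0,0],
    [0,0,0],
    [0,0,0],
    [0,0,0],
  ],
  jaw=[50,50,50,50,50,50,50,50],
)

```text
time_s: 45.4
eef_pos: [0.6515, 0.0641, 0.0593]
eef_rot: [-0.0, -0.235, 0.972, 0.0]
wrist_force: [-1.0, -0.0, -2.0]
opening: 0.632
grasp_force: 63.6
```

```bash
python3 -c "
from h import *
ctrl.camera('top');ctrl.camera('top')
o=ctrl.get_obs();print(o['eef_pos'],o['wrist_force'])
go([.652,.0642,.0576],117.2)"
```

```text
[0.65178699 0.06406636 0.05982163] [-1.12100674 -0.18309365 -1.64714161]
xyz [-0.03, 0.0, 0.22] dr [-0.0, 0.0, 0.01]
```

send_rows(
  xyz=[
    [0,0,0.05],
    [0,0,0.1],
    [0,0,0.14],
    [0,0,0.18],
    [0,0,0.21],
    [0,0,0.24],
    [0,0,0.26],
    [0,0,0.26],
  ],
  dr=[
    [0,0,0],
    [0,0,0],
    [0,0,0],
    [0,0,0],
    [0,0,0],
    [0,0,0],
    [0,0,0],
    [0,0,0],
  ],
  jaw=[50,50,50,50,50,50,50,50],
)

```text
time_s: 46.5
eef_pos: [0.6519, 0.0641, 0.0586]
eef_rot: [0.0, -0.236, 0.972, -0.0]
wrist_force: [-4.6, -0.9, 8.6]
opening: 0.634
grasp_force: 64.7
```

send_rows(
  xyz=[
    [0,0,0],
    [0,0,0],
    [0,0,0],
    [0,0,0],
    [0,0,0],
    [0,0,0],
    [0,0,0],
    [0,0,0],
  ],
  dr=[
    [0,0,0],
    [0,0,0],
    [0,0,0],
    [0,0,0],
    [0,0,0],
    [0,0,0],
    [0,0,0],
    [0,0,0],
  ],
  jaw=[65,68,72,78,88,100,100,100],
)

```text
time_s: 47.5
eef_pos: [0.6517, 0.0642, 0.0572]
eef_rot: [0.0, -0.235, 0.972, -0.0]
wrist_force: [-0.5, 0.2, 0.2]
opening: 1.002
grasp_force: 0.0
```

send_rows(
  xyz=[
    [0,0,-0.6],
    [0,0,-2],
    [0,0,-4],
    [0,0,-6.2],
    [0,0,-8.2],
    [0,0,-9.8],
    [0,0,-10.8],
    [0,0,-10.8],
  ],
  dr=[
    [0,0,0],
    [0,0,0],
    [0,0,0],
    [0,0,0],
    [0,0,0],
    [0,0,0],
    [0,0,0],
    [0,0,0],
  ],
  jaw=[100,100,100,100,100,100,100,100],
)

```text
time_s: 48.5
eef_pos: [0.652, 0.0641, 0.166]
eef_rot: [0.001, -0.235, 0.972, -0.0]
wrist_force: [0.4, -0.1, 0.7]
opening: 0.996
grasp_force: 0.0
```

```bash
python3 -c "
from h import *
go([.411,.2923,.166],117.2)"
```

```text
xyz [10.99, 31.32, -0.03] dr [-0.01, 0.01, 0.01]
```

send_rows(
  xyz=[
    [0.5,1.5,0],
    [1.8,5,0],
    [3.6,10.2,0],
    [5.5,15.7,0],
    [7.5,21.3,0],
    [9.4,26.7,0],
    [10.6,30,0],
    [11,31.3,0],
  ],
  dr=[
    [0,0,0],
    [0,0,0],
    [0,0,0],
    [0,0,0],
    [0,0,0],
    [0,0,0],
    [0,0,0],
    [0,0,0],
  ],
  jaw=[100,100,100,100,100,100,100,100],
)

```text
time_s: 49.5
eef_pos: [0.4076, 0.2933, 0.1643]
eef_rot: [-0.001, -0.237, 0.972, -0.0]
wrist_force: [-0.5, -0.9, -0.2]
opening: 1.003
grasp_force: 0.0
```

```bash
python3 -c "
from h import *
[ctrl.camera('top') for i in range(6)]
go([.411,.2923,.0597],117.2)"
```

```text
xyz [-0.0, 0.11, 10.54] dr [-0.0, -0.0, -0.01]
```

send_rows(
  xyz=[
    [0,0.1,0.8],
    [0,0.1,2.6],
    [0,0.1,4.8],
    [0,0.1,7],
    [0,0.1,8.8],
    [0,0.1,10],
    [0,0.1,10.5],
    [0,0.1,10.5],
  ],
  dr=[
    [0,0,0],
    [0,0,0],
    [0,0,0],
    [0,0,0],
    [0,0,0],
    [0,0,0],
    [0,0,0],
    [0,0,0],
  ],
  jaw=[100,100,100,100,100,100,100,100],
)

```text
time_s: 50.8
eef_pos: [0.4102, 0.2929, 0.0601]
eef_rot: [-0.0, -0.235, 0.972, -0.0]
wrist_force: [0.5, -0.4, -0.1]
opening: 1.001
grasp_force: 0.0
```

send_rows(
  xyz=[
    [0,0,0],
    [0,0,0],
    [0,0,0],
    [0,0,0],
    [0,0,0],
    [0,0,0],
    [0,0,0],
    [0,0,0],
  ],
  dr=[
    [0,0,0],
    [0,0,0],
    [0,0,0],
    [0,0,0],
    [0,0,0],
    [0,0,0],
    [0,0,0],
    [0,0,0],
  ],
  jaw=[80,70,65,60,50,40,40,40],
)

```text
time_s: 51.8
eef_pos: [0.4106, 0.2931, 0.0607]
eef_rot: [0.0, -0.235, 0.972, 0.0]
wrist_force: [-0.8, -1.1, 6.8]
opening: 0.538
grasp_force: 62.3
```

send_rows(
  xyz=[
    [0,0,-0.5],
    [0,0,-1.5],
    [0,0,-2.8],
    [0,0,-4.1],
    [0,0,-5.2],
    [0,0,-6],
    [0,0,-6.5],
    [0,0,-6.5],
  ],
  dr=[
    [0,0,0],
    [0,0,0],
    [0,0,0],
    [0,0,0],
    [0,0,0],
    [0,0,0],
    [0,0,0],
    [0,0,0],
  ],
  jaw=[40,40,40,40,40,40,40,40],
)

```text
time_s: 52.8
eef_pos: [0.4103, 0.293, 0.1255]
eef_rot: [0.0, -0.235, 0.972, 0.0]
wrist_force: [-0.4, 0.2, -2.6]
opening: 0.537
grasp_force: 62.0
```

```bash
python3 -c "
from h import *
go([.5438,.0105,.126],117.2)"
```

```text
xyz [1.06, -31.23, -0.05] dr [-0.0, 0.0, 0.01]
```

send_rows(
  xyz=[
    [0.1,-1.5,0],
    [0.2,-5,0],
    [0.4,-10,0],
    [0.5,-15.5,0],
    [0.7,-21,0],
    [0.9,-26,0],
    [1,-29.7,0],
    [1.1,-31.2,0],
  ],
  dr=[
    [0,0,0],
    [0,0,0],
    [0,0,0],
    [0,0,0],
    [0,0,0],
    [0,0,0],
    [0,0,0],
    [0,0,0],
  ],
  jaw=[40,40,40,40,40,40,40,40],
)

```text
time_s: 53.8
eef_pos: [0.5436, 0.0077, 0.1248]
eef_rot: [-0.0, -0.234, 0.972, -0.0]
wrist_force: [0.3, 0.5, -2.7]
opening: 0.537
grasp_force: 62.2
```

send_rows(
  xyz=[
    [0,0,0],
    [0,0,0],
    [0,0,1],
    [0,0,2.4],
    [0,0,3.8],
    [0,0,4.9],
    [0,0,5.5],
    [0,0,5.6],
  ],
  dr=[
    [0,0,0],
    [0,0,0],
    [0,0,0],
    [0,0,0],
    [0,0,0],
    [0,0,0],
    [0,0,0],
    [0,0,0],
  ],
  jaw=[40,40,40,40,40,40,40,40],
)

```text
time_s: 54.8
eef_pos: [0.5429, 0.0105, 0.0686]
eef_rot: [-0.0, -0.235, 0.972, 0.0]
wrist_force: [-0.2, 0.2, -1.9]
opening: 0.538
grasp_force: 62.2
```

```bash
python3 -c "
from h import *
ctrl.camera('top');ctrl.camera('top')
o=ctrl.get_obs();print(o['eef_pos'],o['wrist_force'])
go([.5438,.0105,.0675],117.2)"
```

```text
[0.54339854 0.01044113 0.06934113] [-0.23446659 -0.53641886 -2.90283661]
xyz [-0.04, -0.01, 0.18] dr [-0.0, 0.0, 0.01]
```

send_rows(
  xyz=[
    [0,0,0.05],
    [0,0,0.1],
    [0,0,0.14],
    [0,0,0.17],
    [0,0,0.2],
    [0,0,0.22],
    [0,0,0.22],
    [0,0,0.22],
  ],
  dr=[
    [0,0,0],
    [0,0,0],
    [0,0,0],
    [0,0,0],
    [0,0,0],
    [0,0,0],
    [0,0,0],
    [0,0,0],
  ],
  jaw=[40,40,40,40,40,40,40,40],
)

```text
time_s: 55.9
eef_pos: [0.5434, 0.0105, 0.0677]
eef_rot: [0.0, -0.235, 0.972, -0.0]
wrist_force: [-1.9, 1.1, 5.9]
opening: 0.54
grasp_force: 63.2
```

Contact. Release, rise, and back off to look.

send_rows(
  xyz=[
    [0,0,0],
    [0,0,0],
    [0,0,0],
    [0,0,0],
    [0,0,0],
    [0,0,0],
    [0,0,0],
    [0,0,0],
  ],
  dr=[
    [0,0,0],
    [0,0,0],
    [0,0,0],
    [0,0,0],
    [0,0,0],
    [0,0,0],
    [0,0,0],
    [0,0,0],
  ],
  jaw=[56,60,65,75,85,95,100,100],
)

```text
time_s: 56.9
eef_pos: [0.5431, 0.0106, 0.067]
eef_rot: [-0.0, -0.235, 0.972, 0.0]
wrist_force: [0.8, 0.0, 0.8]
opening: 1.0
grasp_force: 0.0
```

send_rows(
  xyz=[
    [0,0,-0.6],
    [0,0,-2.2],
    [0,0,-4.6],
    [0,0,-7.6],
    [0.2,0.1,-11],
    [0.6,0.3,-14.5],
    [0.9,0.5,-17.2],
    [1,0.5,-18.2],
  ],
  dr=[
    [0,0,0],
    [0,0,0],
    [0,0,0],
    [0,0,0],
    [0,0,0],
    [0,0,0],
    [0,0,0],
    [0,0,0],
  ],
  jaw=[100,100,100,100,100,100,100,100],
)

```text
time_s: 57.9
eef_pos: [0.5328, 0.0103, 0.2521]
eef_rot: [0.002, -0.236, 0.972, -0.001]
wrist_force: [0.9, -0.0, -0.2]
opening: 1.002
grasp_force: 0.0
```

send_rows(
  xyz=[
    [1,0,0],
    [4,0,0],
    [8,0,0],
    [12,0,0],
    [15,0,0],
    [16,0,0],
    [16,0,0],
    [16,0,0],
  ],
  dr=[
    [0,0,0],
    [0,0,0],
    [0,0,0],
    [0,0,0],
    [0,0,0],
    [0,0,0],
    [0,0,0],
    [0,0,0],
  ],
  jaw=[100,100,100,100,100,100,100,100],
)

```text
time_s: 58.9
eef_pos: [0.3902, -0.0626, 0.2488]
eef_rot: [-0.0, -0.236, 0.972, 0.0]
wrist_force: [0.6, -0.5, 0.9]
opening: 0.998
grasp_force: 0.0
```

Run:
```python
from h import *
im=ctrl.camera("top")[:,:,::-1];sc=ctrl.camera("scene")[:,:,::-1];old=cv2.imread("pics/top0.png");so=cv2.imread("pics/scene0.png")
cv2.imwrite("pics/top9.png",im);cv2.imwrite("pics/scene9.png",sc)
z=lambda a:cv2.resize(a,(400,300),interpolation=2)
cv2.imwrite("pics/fin.png",np.vstack([np.hstack([z(old[105:205,195:328]),z(im[105:205,195:328])]),np.hstack([z(so[115:205,235:355]),z(sc[115:205,235:355])])]))
```

```text
(no output)
```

View pics/fin.png

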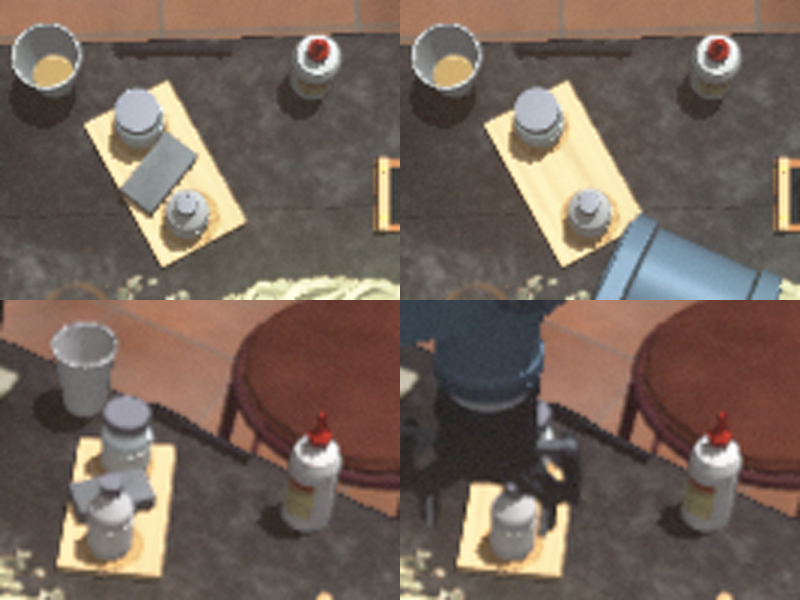

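The before and after crops match: the jar is at (138,110) in both, and the bottle cap is at (188,203) before and (189,203) after, about 1 mm apart. The cup and the paste bottle have not moved.

```bash
python3 -c "
from h import *
print(ctrl.hand_in())"
```

```text
the job is handed in; nothing more can be done
None
```

I handed the job in at about 59 s. The stone lies in the holder within about 1 mm of the middle and under 1° off its line. The bottle and jar are back upright on their own spots to about 1 mm by the before/after pictures, and the cup and paste bottle were not touched.

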